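# Reload the laundry dosing dock in reverse order

### The job

Move the four detergent cartridges from the grey carry tray into the bays of the dosing dock, upright and right down in their bays, in reverse order: the cartridge that stood leftmost in the tray goes into the rightmost bay, and so on to the rightmost one, which goes leftmost (left and right as the robot sees them). The dock's hold-down bar may be open, shut or in between: swing it out of the way if need be, and when all four are in, swing it fully down over the caps and let go. Do not tip a cartridge over or push or knock over the bottle, the cup and the steel box.

Things in the scene. Friction and masses are not known exactly. Their poses are not given: they have to be found in the camera images.
- cart_blue: blue detergent cartridge, loose, upright: blue box 44 mm (its x) by 36 mm (its y), 76 mm tall, with a white round cap 26 mm wide and 14 mm tall on top (90 mm overall), 0.15 to 0.31 kg. Origin: centre of its underside. Starts in the carry tray on the pad of its colour. Take it by the box across the 44 mm: neighbours stand too close for fingers between them.
- cart_green: green detergent cartridge, loose, upright: green box 44 mm (its x) by 36 mm (its y), 76 mm tall, with a white round cap 26 mm wide and 14 mm tall on top (90 mm overall), 0.15 to 0.31 kg. Origin: centre of its underside. Starts in the carry tray on the pad of its colour. Take it by the box across the 44 mm: neighbours stand too close for fingers between them.
- cart_red: red detergent cartridge, loose, upright: red box 44 mm (its x) by 36 mm (its y), 76 mm tall, with a white round cap 26 mm wide and 14 mm tall on top (90 mm overall), 0.15 to 0.31 kg. Origin: centre of its underside. Starts in the carry tray on the pad of its colour. Take it by the box across the 44 mm: neighbours stand too close for fingers between them.
- cart_yellow: yellow detergent cartridge, loose, upright: yellow box 44 mm (its x) by 36 mm (its y), 76 mm tall, with a white round cap 26 mm wide and 14 mm tall on top (90 mm overall), 0.15 to 0.31 kg. Origin: centre of its underside. Starts in the carry tray on the pad of its colour. Take it by the box across the 44 mm: neighbours stand too close for fingers between them.
- pad_blue: flat blue pad 60 (x) by 52 (y) by 4 mm, the fixed floor of one place of the grey carry tray; origin: centre of its underside, top 10 mm above the table. The 4 pads form a row along their y (to the robot's left, within 13 degrees), 62 mm pitch, order varies; 4 mm walls round each reach 34 mm above the table. They show the order in which the cartridges stood.
- pad_green: flat green pad 60 (x) by 52 (y) by 4 mm, the fixed floor of one place of the grey carry tray; origin: centre of its underside, top 10 mm above the table. The 4 pads form a row along their y (to the robot's left, within 13 degrees), 62 mm pitch, order varies; 4 mm walls round each reach 34 mm above the table. They show the order in which the cartridges stood.
- pad_red: flat red pad 60 (x) by 52 (y) by 4 mm, the fixed floor of one place of the grey carry tray; origin: centre of its underside, top 10 mm above the table. The 4 pads form a row along their y (to the robot's left, within 13 degrees), 62 mm pitch, order varies; 4 mm walls round each reach 34 mm above the table. They show the order in which the cartridges stood.
- pad_yellow: flat yellow pad 60 (x) by 52 (y) by 4 mm, the fixed floor of one place of the grey carry tray; origin: centre of its underside, top 10 mm above the table. The 4 pads form a row along their y (to the robot's left, within 13 degrees), 62 mm pitch, order varies; 4 mm walls round each reach 34 mm above the table. They show the order in which the cartridges stood.
- dock: fixed dark base with 4 aluminium bays beside the tray (left or right of it). Origin: on the table under the row's middle; x away from the robot, y to its left (within 13 degrees). Bay centres x = 0, y = 101, 43, -43, -101 mm; inside 60 (x) by 52 (y) mm, floor 10 mm up, 4 mm walls up to 34 mm; seated caps top out at 100 mm. Bar hinge posts at x = 62, y = +-137, 116 mm tall
- bar (a joint): dock's hold-down bar (dark U of 10 mm rod), rad: 0 shut, 4 mm over the caps; 2.8 open, on the far side. Starts anywhere, stays where left (stiff, 3 N). At angle q its cross rod (dock y -128 to 128 mm) is at dock x = 62 - 62 cos q, height 109 + 62 sin q mm. Orange grip at y = 0: round sleeve 16 mm thick, 36 mm long along y; pinched from above along dock x it turns between the fingers
- softener: bystander: white bottle 64 mm across, 150 mm tall, loose; origin at the centre of its underside
- token_cup: bystander: white ceramic cup 72 mm across, 75 mm tall, loose; origin at the centre of its underside
- cash_box: bystander: grey steel coin box 60 (x) by 90 (y) by 45 mm, loose; origin at the centre of its underside

How it is judged:
At the end, for the whole second after the job is handed in: Each cartridge stands upright (0.12 rad) and at rest in the dock bay mirroring its pad's place in the tray (leftmost pad, rightmost bay), within 13 mm of the bay centre in x and y, underside 6 to 14 mm above the table; the bar is closed (below 0.12 rad) and still (value of joint bar below 0.12 rad and velocity of joint bar below 0.1 rad/s and ((y of cart_blue in the frame of dock between -0.114 and -0.088 m and y of each of pad_green, pad_red, pad_yellow in the frame of pad_blue below 0 m) or (y of cart_blue in the frame of dock between -0.056 and -0.03 m and y of pad_green in the frame of pad_blue above 0 m and y of each of pad_red, pad_yellow in the frame of pad_blue below 0 m) or (y of cart_blue in the frame of dock between -0.056 and -0.03 m and y of each of pad_green, pad_yellow in the frame of pad_blue below 0 m and y of pad_red in the frame of pad_blue above 0 m) or (y of cart_blue in the frame of dock between -0.056 and -0.03 m and y of each of pad_green, pad_red in the frame of pad_blue below 0 m and y of pad_yellow in the frame of pad_blue above 0 m) or (y of cart_blue in the frame of dock between 0.03 and 0.056 m and y of each of pad_green, pad_red in the frame of pad_blue above 0 m and y of pad_yellow in the frame of pad_blue below 0 m) or (y of cart_blue in the frame of dock between 0.03 and 0.056 m and y of each of pad_green, pad_yellow in the frame of pad_blue above 0 m and y of pad_red in the frame of pad_blue below 0 m) or (y of cart_blue in the frame of dock between 0.03 and 0.056 m and y of pad_green in the frame of pad_blue below 0 m and y of each of pad_red, pad_yellow in the frame of pad_blue above 0 m) or (y of cart_blue in the frame of dock between 0.088 and 0.114 m and y of each of pad_green, pad_red, pad_yellow in the frame of pad_blue above 0 m)) and x of cart_blue in the frame of dock between -0.013 and 0.013 m and z of cart_blue in the frame of dock between 0.006 and 0.014 m and angle between each of cart_blue, cart_green, cart_red, cart_yellow's own z axis and vertical below 0.12 rad and linear speed of each of cart_blue, cart_green, cart_red, cart_yellow below 0.02 m/s and ((y of cart_green in the frame of dock between -0.114 and -0.088 m and y of each of pad_blue, pad_red, pad_yellow in the frame of pad_green below 0 m) or (y of cart_green in the frame of dock between -0.056 and -0.03 m and y of pad_blue in the frame of pad_green above 0 m and y of each of pad_red, pad_yellow in the frame of pad_green below 0 m) or (y of cart_green in the frame of dock between -0.056 and -0.03 m and y of each of pad_blue, pad_yellow in the frame of pad_green below 0 m and y of pad_red in the frame of pad_green above 0 m) or (y of cart_green in the frame of dock between -0.056 and -0.03 m and y of each of pad_blue, pad_red in the frame of pad_green below 0 m and y of pad_yellow in the frame of pad_green above 0 m) or (y of cart_green in the frame of dock between 0.03 and 0.056 m and y of each of pad_blue, pad_red in the frame of pad_green above 0 m and y of pad_yellow in the frame of pad_green below 0 m) or (y of cart_green in the frame of dock between 0.03 and 0.056 m and y of each of pad_blue, pad_yellow in the frame of pad_green above 0 m and y of pad_red in the frame of pad_green below 0 m) or (y of cart_green in the frame of dock between 0.03 and 0.056 m and y of pad_blue in the frame of pad_green below 0 m and y of each of pad_red, pad_yellow in the frame of pad_green above 0 m) or (y of cart_green in the frame of dock between 0.088 and 0.114 m and y of each of pad_blue, pad_red, pad_yellow in the frame of pad_green above 0 m)) and x of cart_green in the frame of dock between -0.013 and 0.013 m and z of cart_green in the frame of dock between 0.006 and 0.014 m and ((y of cart_red in the frame of dock between -0.114 and -0.088 m and y of each of pad_blue, pad_green, pad_yellow in the frame of pad_red below 0 m) or (y of cart_red in the frame of dock between -0.056 and -0.03 m and y of pad_blue in the frame of pad_red above 0 m and y of each of pad_green, pad_yellow in the frame of pad_red below 0 m) or (y of cart_red in the frame of dock between -0.056 and -0.03 m and y of each of pad_blue, pad_yellow in the frame of pad_red below 0 m and y of pad_green in the frame of pad_red above 0 m) or (y of cart_red in the frame of dock between -0.056 and -0.03 m and y of each of pad_blue, pad_green in the frame of pad_red below 0 m and y of pad_yellow in the frame of pad_red above 0 m) or (y of cart_red in the frame of dock between 0.03 and 0.056 m and y of each of pad_blue, pad_green in the frame of pad_red above 0 m and y of pad_yellow in the frame of pad_red below 0 m) or (y of cart_red in the frame of dock between 0.03 and 0.056 m and y of each of pad_blue, pad_yellow in the frame of pad_red above 0 m and y of pad_green in the frame of pad_red below 0 m) or (y of cart_red in the frame of dock between 0.03 and 0.056 m and y of pad_blue in the frame of pad_red below 0 m and y of each of pad_green, pad_yellow in the frame of pad_red above 0 m) or (y of cart_red in the frame of dock between 0.088 and 0.114 m and y of each of pad_blue, pad_green, pad_yellow in the frame of pad_red above 0 m)) and x of cart_red in the frame of dock between -0.013 and 0.013 m and z of cart_red in the frame of dock between 0.006 and 0.014 m and ((y of cart_yellow in the frame of dock between -0.114 and -0.088 m and y of each of pad_blue, pad_green, pad_red in the frame of pad_yellow below 0 m) or (y of cart_yellow in the frame of dock between -0.056 and -0.03 m and y of pad_blue in the frame of pad_yellow above 0 m and y of each of pad_green, pad_red in the frame of pad_yellow below 0 m) or (y of cart_yellow in the frame of dock between -0.056 and -0.03 m and y of each of pad_blue, pad_red in the frame of pad_yellow below 0 m and y of pad_green in the frame of pad_yellow above 0 m) or (y of cart_yellow in the frame of dock between -0.056 and -0.03 m and y of each of pad_blue, pad_green in the frame of pad_yellow below 0 m and y of pad_red in the frame of pad_yellow above 0 m) or (y of cart_yellow in the frame of dock between 0.03 and 0.056 m and y of each of pad_blue, pad_green in the frame of pad_yellow above 0 m and y of pad_red in the frame of pad_yellow below 0 m) or (y of cart_yellow in the frame of dock between 0.03 and 0.056 m and y of each of pad_blue, pad_red in the frame of pad_yellow above 0 m and y of pad_green in the frame of pad_yellow below 0 m) or (y of cart_yellow in the frame of dock between 0.03 and 0.056 m and y of pad_blue in the frame of pad_yellow below 0 m and y of each of pad_green, pad_red in the frame of pad_yellow above 0 m) or (y of cart_yellow in the frame of dock between 0.088 and 0.114 m and y of each of pad_blue, pad_green, pad_red in the frame of pad_yellow above 0 m)) and x of cart_yellow in the frame of dock between -0.013 and 0.013 m and z of cart_yellow in the frame of dock between 0.006 and 0.014 m); the robot touches nothing.
It fails at once if a cartridge is tipped over (angle between any of cart_blue, cart_green, cart_red, cart_yellow's own z axis and vertical above 0.7 rad).
It fails at once if the bottle is pushed away or knocked over (distance of softener from where it was at the start of the episode above 0.03 m or angle between softener's own z axis and vertical above 0.4 rad).
It fails at once if the cup is pushed away or knocked over (distance of token_cup from where it was at the start of the episode above 0.03 m or angle between token_cup's own z axis and vertical above 0.4 rad).
It fails at once if the grey steel box is pushed away or knocked over (distance of cash_box from where it was at the start of the episode above 0.03 m or angle between cash_box's own z axis and vertical above 0.4 rad).
It also fails if it takes over 131 s, if anything falls off the work surface, if the arm or the gripper's body presses on something with over 40 N, if the wrist force passes 120 N, or if a joint passes its speed limit or range.

### The arm

A 7-joint arm with a two-finger parallel gripper is mounted at the origin on the work surface. World frame = base frame: x ahead of the robot, y to its left, z up, the work surface at z = 0. Lengths are in m, angles in rad, forces in N, time in s.
With the tool pointing down it reaches from about 0.425 to 0.8 m from the base axis. Payload 8.3 kg.
Tool frame: the origin (TCP) lies between the finger pads; the fingertips stand manip.tcp_to_tips ahead of it and the grasp point (between the pads) lies 2 mm behind it (manip.tcp_to_tips is the distance from the TCP to the fingertips, in m); z points along the fingers, y is the direction in which the jaws open and shut (so a half turn about z gives the same grasp; the last joint's range is limited). The gripper opens to 85 mm and grips with 20 to 120 N. Pads are 22 mm wide; open, the fingers measure 114 mm over their backs; the gripper's body (76 mm by 85 mm) begins 54 mm behind the grasp point. The pads swing forward as they close: fully open they stand 13 mm farther back than shut.
Start: joints at [1.163, 0.383, 0.016, 1.37, -0.006, 1.388, -0.046], TCP at [0.211, -0.588, 0.248] pointing down, gripper open.
Joint ranges: [-2.95, 2.95], [-0.25, 2.06], [-1.52, 1.56], [0.18, 2.33], [-1.44, 4.58], [0.02, 2.06], [-3.01, 3.01]. Speed limits (rad/s): [2.39, 2.39, 3.01, 3.01, 3.14, 3.14, 3.14].

### API

Orientations are given as a rotation vector (axis times angle).
In Python, from rig import get_obs, get_image, calibration, manip, finder gives the robot as it stands.
- The arm moves only by the tool play_rows, never from a script. Its argument "targets" is a list of rows, each an object of numbers: "jaw": the opening, from 0 (shut) to 1 (fully open); "x", "y", "z": the shift along the world's x, y, z in m; "wx", "wy", "wz": the turn, a rotation vector about the world's x, y, z in degrees. In form: [{"jaw": .., "x": .., "y": .., "z": .., "wx": .., "wy": .., "wz": ..}, ...]. A call has 1 to 12 rows; each row is the pose to reach, as a shift and turn from the pose commanded when the call began; what a row does not reach only later rows make up. A row lasts 1/12 s, in which the tool goes at most 41.7 mm and 7.16 degrees, less where a joint would pass 70% of its speed; a pose out of reach is approached as far as the arm can. A call with a gripper value outside its range is refused whole. The fingers move at their own pace and stop on an object; "force" is the grip in N (left out, the last holds). Time passes only in rows, so rows that repeat a pose let the fingers close. It gives the time, the measured TCP pose, the force and the opening at its end, in the units of the state.
- get_obs(): the state, without advancing time (a new reading comes with each control period).
- get_image(name): name is "side" or "top" or "wrist"; returns (picture, depth): 384x512x3 uint8, blue, green, red; 384x512 float32, m along the optical axis (not along the pixel's ray), 0 where there is no reading.
- calibration(name): a dict with "intrinsics" (3x3 intrinsics, pixels), "position" and "rotation" of the camera in the world. Camera axes: x right, y down, z forward; pixel columns grow to the right and rows downward; lengths in m; the calibration is good to about 2 mm. The wrist camera is an equidistant fisheye: a pixel r from the principal point sees the ray r / f radians off the axis. A picture is of the moment at which its call begins: read the wrist's pose just before it. calibration takes no time and is no camera call; for the wrist camera it gives the pose at the moment of the call.
- manip.job_done(): hands the job in, once; it reports no verdict.
Trained networks look in the newest picture that a camera, given by its name, has taken for a name from the list of things; names that differ only in an ending like _2 or _b are one class to them, and where a whole thing is asked for, a point or a joint stands for the part that bears it (a point fixed in the world has none). Each returns a list of dicts, best first, with "score" (0 to 1); they miss things now and then, are a little off and sometimes report something else, mostly with a low value. They report only what shows in the picture. A call takes as long as a camera call.
- finder.silhouettes(query, camera): "region" (384x512 bool, what is visible of it) and "position" ([column, row] in pixels, amid what is visible of it).
The state is a dict: "time_s": time; "q": joint angles; "joint_vel": joint speeds; "joint_torque": joint torques, N m; "tool_pos": TCP position; "tool_rot": TCP orientation; "force": force on the tool from outside, world axes, zero at the start; "torque": the same for the moment, N m; "gripper_width": finger opening in m.
Only numpy, scipy, OpenCV 4.12 (cv2) and the standard library are available. Lean on these libraries where they do the work, as an engineer would, in place of code of your own. Each camera call takes 0.05 s, during which the arm holds its last target. There are 200 camera calls.

## Working session

There is one attempt and no reset: what is moved stays moved. The work goes in short steps, Python scripts to look and compute and a tool call to move; the robot and the scene stay as the last step left them, time stands still between calls to the robot, and variables do not carry over. Pictures are saved under pics/ and viewed, about 12 in all and at most 16, crops included, and the job is handed in when it is done.

Besides the shell and the picture viewer there is one more tool, called after ">>>" by a JSON object that holds its "op" and its "data", one argument or row to a line. play_rows: Moves the arm, as the interface text tells. Its arguments: {"type":"object","properties":{"targets":{"type":"array","items":{"type":"object","properties":{"jaw":{"type":"number"},"x":{"type":"number"},"y":{"type":"number"},"z":{"type":"number"},"wx":{"type":"number"},"wy":{"type":"number"},"wz":{"type":"number"}}}},"force":{"type":"number"}},"required":["targets"]}

```bash
mkdir -p pics; ls; cat > h.py <<'E'
import numpy as np, cv2
from scipy.spatial.transform import Rotation as R
from rig import get_obs, get_image, calibration, manip, finder
def cloud(cam, d):
    c=calibration(cam); K=np.array(c["intrinsics"]); Rm=np.array(c["rotation"]); p=np.array(c["position"])
    v,u=np.indices(d.shape)
    if cam=="wrist":
        dx=(u-K[0,2])/K[0,0]; dy=(v-K[1,2])/K[1,1]; th=np.hypot(dx,dy); s=np.tan(th)/np.maximum(th,1e-9)
        P=np.stack([dx*s*d,dy*s*d,d],-1)
    else: P=np.stack([(u-K[0,2])/K[0,0]*d,(v-K[1,2])/K[1,1]*d,d],-1)
    W=P@Rm.T+p; W[d<=0]=np.nan
    return W
E
python3 - <<'E'
from h import *
o=get_obs(); print(o["time_s"],o["tool_pos"],o["tool_rot"],manip.tcp_to_tips,o["gripper_width"])
for c in ("top","side"):
    im,d=get_image(c); cv2.imwrite(f"pics/{c}0.png",im); W=cloud(c,d)
    k=calibration(c); print(c,np.round(k["position"],3),np.round(np.array(k["rotation"]),2).tolist())
    for n in ["cart_blue","cart_green","cart_red","cart_yellow","dock","bar","softener","token_cup","cash_box"]:
        for r in finder.silhouettes(n,c)[:1]:
            m=r["region"]; q=W[m]; q=q[~np.isnan(q[:,0])]
            print(n,round(r["score"],2),np.round(r["position"]),m.sum(), np.round(np.median(q,0),3),"5-95%",np.round(np.percentile(q,5,0),3),np.round(np.percentile(q,95,0),3))
E
```

```text
pics
0.0 [ 0.21115139 -0.5877639   0.24728191] [-3.09315491e+00 -5.38708313e-01  5.38607461e-04] 0.017 0.08550293735063903Traceback (most recent call last):
  File "<stdin>", line 4, in <module>
  File "h.py", line 11, in cloud
    W=P@Rm.T+p; W[d<=0]=np.nan
      ~~~~~~^~
ValueError: operands could not be broadcast together with shapes (384,512) (3,)
```

```bash
sed -i 's/Rm=np.array(c\["rotation"\])/Rm=np.array(c["rotation"]); Rm=R.from_rotvec(Rm).as_matrix() if Rm.ndim==1 else Rm/' h.py
python3 - <<'E'
from h import *
for c in ("top","side"):
    im,d=get_image(c); cv2.imwrite(f"pics/{c}0.png",im); W=cloud(c,d); np.save(f"{c}0.npy",W)
    k=calibration(c); print(c,np.round(k["position"],3),np.round(np.array(k["rotation"]),2).tolist(),(d<=0).sum())
    for n in ["cart_blue","cart_green","cart_red","cart_yellow","dock","bar","softener","token_cup","cash_box"]:
        for r in finder.silhouettes(n,c)[:1]:
            m=r["region"]; q=W[m]; q=q[~np.isnan(q[:,0])]
            print(n,round(r["score"],2),np.round(r["position"]),m.sum(), np.round(np.median(q,0),3),"5-95%",np.round(np.percentile(q,5,0),3),np.round(np.percentile(q,95,0),3))
a=np.hstack([cv2.imread("pics/top0.png"),cv2.imread("pics/side0.png")])
E
```

```text
top [ 0.377 -0.019  1.483] [-2.11, 2.13, -0.15] 816
cart_blue 0.47 [340. 218.] 198 [ 0.531 -0.22   0.086] 5-95% [ 0.513 -0.238  0.035] [ 0.552 -0.208  0.102]
cart_green 0.74 [321. 221.] 210 [ 0.524 -0.163  0.086] 5-95% [ 0.506 -0.182  0.039] [ 0.544 -0.149  0.102]
cart_red 0.47 [362. 214.] 229 [ 0.536 -0.284  0.085] 5-95% [ 0.519 -0.305  0.034] [ 0.558 -0.27   0.102]
cart_yellow 0.74 [302. 224.] 195 [ 0.516 -0.104  0.086] 5-95% [ 0.498 -0.121  0.03 ] [ 0.538 -0.089  0.103]
dock 0.74 [197. 209.] 3436 [0.566 0.219 0.012] 5-95% [0.51  0.087 0.005] [0.64  0.343 0.162]
bar 0.56 [191. 179.] 422 [0.637 0.211 0.162] 5-95% [0.606 0.081 0.12 ] [0.649 0.338 0.167]
softener 0.77 [425. 207.] 625 [ 0.556 -0.486  0.096] 5-95% [ 0.531 -0.525 -0.001] [ 0.591 -0.468  0.15 ]
token_cup 0.76 [110. 201.] 500 [0.604 0.509 0.041] 5-95% [0.572 0.465 0.002] [0.63  0.527 0.076]
cash_box 0.73 [276. 163.] 555 [ 0.714 -0.031  0.044] 5-95% [ 0.686 -0.067  0.022] [0.746 0.01  0.05 ]
side [ 0.467 -1.079  0.762] [-2.12, 0.12, -0.1] 794
cart_blue 0.57 [238. 252.] 338 [ 0.532 -0.237  0.082] 5-95% [ 0.515 -0.246  0.027] [ 0.56  -0.183  0.099]
cart_green 0.68 [232. 236.] 264 [ 0.524 -0.178  0.083] 5-95% [ 0.508 -0.186  0.036] [ 0.549 -0.155  0.099]
cart_red 0.96 [242. 268.] 527 [ 0.541 -0.303  0.07 ] 5-95% [ 0.522 -0.308  0.029] [ 0.562 -0.283  0.098]
cart_yellow 0.64 [224. 225.] 230 [ 0.517 -0.118  0.083] 5-95% [ 0.501 -0.126  0.035] [ 0.542 -0.094  0.099]
dock 0.75 [233. 184.] 1525 [0.567 0.189 0.02 ] 5-95% [0.514 0.071 0.006] [0.636 0.345 0.159]
bar 0.74 [253. 156.] 206 [0.637 0.195 0.151] 5-95% [ 0.607  0.078 -0.002] [0.684 0.436 0.164]
softener 0.73 [259. 336.] 1628 [ 0.56  -0.52   0.086] 5-95% [ 0.535 -0.531  0.01 ] [ 0.588 -0.497  0.148]
token_cup 0.82 [237. 141.] 263 [0.601 0.472 0.051] 5-95% [0.577 0.462 0.007] [0.63  0.528 0.072]
cash_box 0.66 [291. 222.] 629 [ 0.718 -0.05   0.039] 5-95% [ 0.687 -0.076  0.003] [0.755 0.006 0.045]
```

View pics/top0.png

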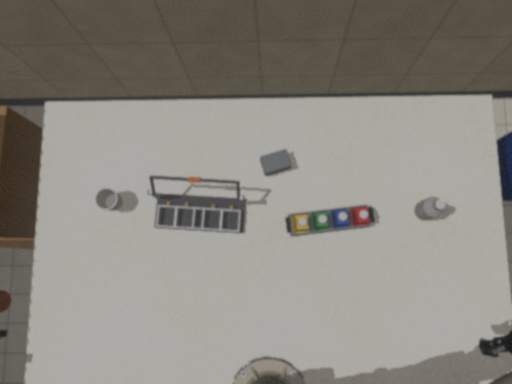

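View pics/side0.png

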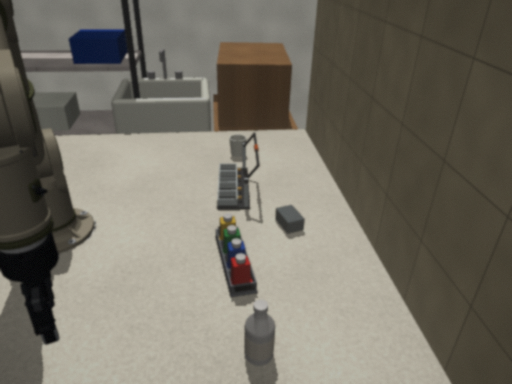

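```bash
python3 - <<'E'
from h import *
for c in ("top","side"):
    W=np.load(f"{c}0.npy").reshape(-1,3); W=W[~np.isnan(W[:,0])]
    x,y,z=W.T
    # caps
    m=(z>0.094)&(z<0.108)&(x>.45)&(x<.6)&(y<-.05)&(y>-.35); q=W[m]
    cen,lab=None,None
    _,lab,cen=cv2.kmeans(q[:,:2].astype(np.float32),4,None,(3,50,1e-6),10,cv2.KMEANS_PP_CENTERS)
    cs=[(q[lab[:,0]==i].min(0)+q[lab[:,0]==i].max(0))/2 for i in range(4)]
    cs=np.array(sorted(cs,key=lambda a:a[1])); print(c,"caps",np.round(cs,4).tolist(), "yaw",np.degrees(np.arctan2(-(cs[-1]-cs[0])[0],(cs[-1]-cs[0])[1])),np.linalg.norm(np.diff(cs[:,:2],axis=0),axis=1))
    for lo,hi,reg in ((.029,.040,(.45,.65,.05,.38)),(.026,.042,(.45,.6,-.35,-.05))):
        m=(z>lo)&(z<hi)&(x>reg[0])&(x<reg[1])&(y>reg[2])&(y<reg[3])
        r=cv2.minAreaRect(W[m][:,:2].astype(np.float32)); print(m.sum(),r)
    m=(z>.142)&(z<.19)&(x>.5)&(x<.75)&(y>.05)&(y<.38); q=W[m]
    print("rod",m.sum(),np.median(q,0)); p=np.polyfit(q[:,1],q[:,0],1); print("rod line x=",p,"y range",np.percentile(q[:,1],[1,99]), "z",np.percentile(q[:,2],[5,50,95]))
    m=(z>.105)&(z<.14)&(x>.5)&(x<.75)&(y>.05)&(y<.38); q=W[m]
    print("posts/arms",m.sum(), [np.round(q[s].mean(0),3).tolist() for s in (q[:,1]>.2,q[:,1]<.2)])
E
```

```text
top caps [[0.5396, -0.2884, 0.0994], [0.5357, -0.2266, 0.0998], [0.5274, -0.1654, 0.1007], [0.5192, -0.1057, 0.1004]] yaw 6.353504018487628 [0.06190645 0.06174215 0.06030372]
413 ((0.5520780086517334, 0.2155066430568695), (0.27191513776779175, 0.09903384000062943), 83.15206909179688)
632 ((0.5321886539459229, -0.19608870148658752), (0.06875470280647278, 0.27602389454841614), 6.578292369842529)
rod 364 [0.63829303 0.20977442 0.16243226]
rod line x= [0.07276558 0.62299497] y range [0.07860312 0.33942224] z [0.15098571 0.16243226 0.16746679]
posts/arms 104 [[0.617, 0.342, 0.121], [0.597, 0.079, 0.12]]
side caps [[0.5428, -0.2888, 0.0976], [0.5369, -0.2269, 0.0975], [0.5295, -0.1677, 0.0985], [0.5225, -0.1068, 0.0976]] yaw 6.359113933837689 [0.06213911 0.05972929 0.06123   ]
241 ((0.5600056648254395, 0.21600604057312012), (0.29027917981147766, 0.10158882290124893), 85.48570251464844)
515 ((0.5352576971054077, -0.19767875969409943), (0.06906886398792267, 0.2751879096031189), 6.3310227394104)
rod 130 [0.63921197 0.18877443 0.1608082 ]
rod line x= [0.07776929 0.62434798] y range [0.07316585 0.34133907] z [0.14707047 0.1608082  0.16500097]
posts/arms 84 [[0.623, 0.338, 0.122], [0.603, 0.077, 0.121]]
```

>>> {"op": "play_rows", "data": {
  "targets": [
    {"jaw": 1,"x": 0.16,"y": 0.294,"z": 0.07,"wz": 38},
    {"jaw": 1,"x": 0.16,"y": 0.294,"z": 0.07,"wz": 38},
    {"jaw": 1,"x": 0.16,"y": 0.294,"z": 0.07,"wz": 38},
    {"jaw": 1,"x": 0.16,"y": 0.294,"z": 0.07,"wz": 38},
    {"jaw": 1,"x": 0.16,"y": 0.294,"z": 0.07,"wz": 38},
    {"jaw": 1,"x": 0.16,"y": 0.294,"z": 0.07,"wz": 38},
    {"jaw": 1,"x": 0.16,"y": 0.294,"z": 0.07,"wz": 38},
    {"jaw": 1,"x": 0.16,"y": 0.294,"z": 0.07,"wz": 38},
    {"jaw": 1,"x": 0.16,"y": 0.294,"z": 0.07,"wz": 38}
  ]
}}

```text
invalid input
```

>>> {"op": "play_rows", "data": {
  "targets": [
    {"jaw": 1,"x": 0.159,"y": 0.394,"z": 0.08,"wz": 38.6},
    {"jaw": 1,"x": 0.159,"y": 0.394,"z": 0.08,"wz": 38.6},
    {"jaw": 1,"x": 0.159,"y": 0.394,"z": 0.08,"wz": 38.6},
    {"jaw": 1,"x": 0.159,"y": 0.394,"z": 0.08,"wz": 38.6},
    {"jaw": 1,"x": 0.159,"y": 0.394,"z": 0.08,"wz": 38.6},
    {"jaw": 1,"x": 0.159,"y": 0.394,"z": 0.08,"wz": 38.6},
    {"jaw": 1,"x": 0.159,"y": 0.394,"z": 0.08,"wz": 38.6},
    {"jaw": 1,"x": 0.159,"y": 0.394,"z": 0.08,"wz": 38.6},
    {"jaw": 1,"x": 0.159,"y": 0.394,"z": 0.08,"wz": 38.6},
    {"jaw": 1,"x": 0.159,"y": 0.394,"z": 0.08,"wz": 38.6},
    {"jaw": 1,"x": 0.159,"y": 0.394,"z": 0.08,"wz": 38.6},
    {"jaw": 1,"x": 0.159,"y": 0.394,"z": 0.08,"wz": 38.6}
  ]
}}

```text
invalid input
```

```bash
python3 - <<'E'
from h import *
o=get_obs(); print(o["time_s"],o["tool_pos"],o["tool_rot"],np.round(o["q"],2))
k=calibration("wrist"); im,d=get_image("wrist"); cv2.imwrite("pics/w1.png",im); W=cloud("wrist",d); np.save("w1.npy",W)
T=R.from_rotvec(o["tool_rot"]); print(k["position"],"cam in tool",T.inv().apply(np.array(k["position"])-o["tool_pos"]),k["intrinsics"], np.nanmin(d),np.nanmax(d))
E
```

```text
1.05 [ 0.21129617 -0.58818986  0.2482668 ] [-3.09492893e+00 -5.39016970e-01 -3.21981343e-05] [ 1.16  0.38  0.02  1.37 -0.01  1.39 -0.05]
[ 0.27447976 -0.56543052  0.37287467] cam in tool [ 6.71618009e-02 -6.78672800e-05 -1.24605627e-01] [[297.31863964   0.         252.98702784]
 [  0.         297.31863964 187.3463197 ]
 [  0.           0.           1.        ]] 0.0 1.3522137
```

View pics/w1.png

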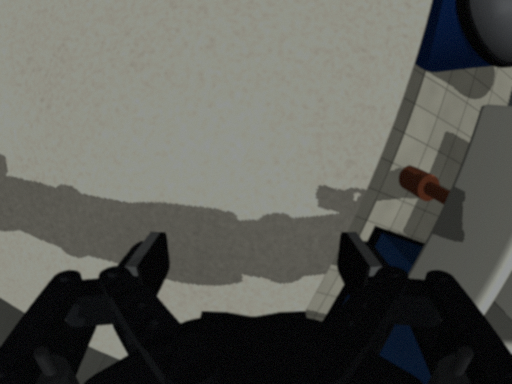

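>>> {"op": "play_rows", "data": {
  "targets": [
    {"jaw": 1,"x": 0.16,"y": 0.294,"z": 0.07,"wx": 0,"wy": 0,"wz": 38},
    {"jaw": 1,"x": 0.16,"y": 0.294,"z": 0.07,"wx": 0,"wy": 0,"wz": 38},
    {"jaw": 1,"x": 0.16,"y": 0.294,"z": 0.07,"wx": 0,"wy": 0,"wz": 38},
    {"jaw": 1,"x": 0.16,"y": 0.294,"z": 0.07,"wx": 0,"wy": 0,"wz": 38},
    {"jaw": 1,"x": 0.16,"y": 0.294,"z": 0.07,"wx": 0,"wy": 0,"wz": 38},
    {"jaw": 1,"x": 0.16,"y": 0.294,"z": 0.07,"wx": 0,"wy": 0,"wz": 38},
    {"jaw": 1,"x": 0.16,"y": 0.294,"z": 0.07,"wx": 0,"wy": 0,"wz": 38},
    {"jaw": 1,"x": 0.16,"y": 0.294,"z": 0.07,"wx": 0,"wy": 0,"wz": 38},
    {"jaw": 1,"x": 0.16,"y": 0.294,"z": 0.07,"wx": 0,"wy": 0,"wz": 38}
  ],
  "force": 40
}}

```text
time_s: 1.85
tool_pos: [0.3756, -0.2876, 0.3205]
tool_rot: [2.742, 1.53, 0.005]
force: [1.0, -0.1, 0.3]
gripper_width: 0.0855
```

>>> {"op": "play_rows", "data": {
  "targets": [
    {"jaw": 1,"x": 0.159,"y": 0.434,"z": 0.08,"wx": 0,"wy": 0,"wz": 38.6},
    {"jaw": 1,"x": 0.159,"y": 0.434,"z": 0.08,"wx": 0,"wy": 0,"wz": 38.6},
    {"jaw": 1,"x": 0.159,"y": 0.434,"z": 0.08,"wx": 0,"wy": 0,"wz": 38.6},
    {"jaw": 1,"x": 0.159,"y": 0.434,"z": 0.08,"wx": 0,"wy": 0,"wz": 38.6},
    {"jaw": 1,"x": 0.159,"y": 0.434,"z": 0.08,"wx": 0,"wy": 0,"wz": 38.6},
    {"jaw": 1,"x": 0.159,"y": 0.434,"z": 0.08,"wx": 0,"wy": 0,"wz": 38.6},
    {"jaw": 1,"x": 0.159,"y": 0.434,"z": 0.08,"wx": 0,"wy": 0,"wz": 38.6},
    {"jaw": 1,"x": 0.159,"y": 0.434,"z": 0.08,"wx": 0,"wy": 0,"wz": 38.6},
    {"jaw": 1,"x": 0.159,"y": 0.434,"z": 0.08,"wx": 0,"wy": 0,"wz": 38.6},
    {"jaw": 1,"x": 0.159,"y": 0.434,"z": 0.08,"wx": 0,"wy": 0,"wz": 38.6},
    {"jaw": 1,"x": 0.159,"y": 0.434,"z": 0.08,"wx": 0,"wy": 0,"wz": 38.6},
    {"jaw": 1,"x": 0.159,"y": 0.434,"z": 0.08,"wx": 0,"wy": 0,"wz": 38.6}
  ]
}}

```text
time_s: 2.85
tool_pos: [0.5303, 0.1464, 0.3987]
tool_rot: [-2.085, -2.347, -0.004]
force: [-0.4, 0.8, -0.0]
gripper_width: 0.0854
```

```bash
python3 - <<'E'
from h import *
o=get_obs(); print(o["time_s"],o["tool_pos"],o["tool_rot"],np.round(o["q"],2))
T=R.from_rotvec(o["tool_rot"]).as_matrix(); print("tool y ang",np.degrees(np.arctan2(T[1,1],T[0,1])),"z",T[:,2])
k=calibration("wrist"); im,d=get_image("wrist"); cv2.imwrite("pics/w2.png",im); W=cloud("wrist",d); np.save("w2.npy",W)
print(k["position"], (d>0).sum())
E
```

```text
2.85 [0.53031571 0.14642514 0.39872289] [-2.08501545 -2.34690212 -0.0044438 ] [ 0.25  0.27 -0.75  1.25  0.18  1.68 -0.34]
tool y ang 6.763409259994116 z [ 1.72799811e-04  3.63341819e-03 -9.99993384e-01]
[0.52183389 0.2130483  0.52353589] 192741
```

View pics/w2.png

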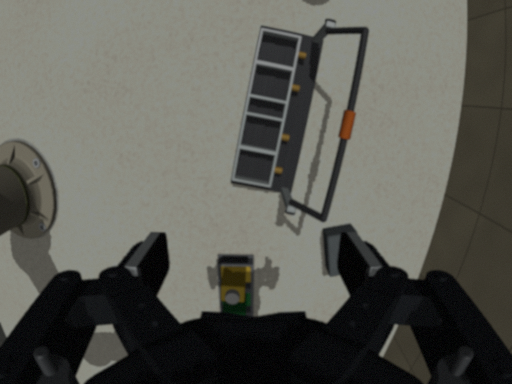

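```bash
cat > fit.py <<'E'
from h import *
from scipy.optimize import minimize
def wall(l):  # 1 on wall top
    x,y=l.T; w=np.zeros(len(l),bool)
    for c in (.101,.043,-.043,-.101):
        a=(abs(x)<.034)&(abs(y-c)<.030); b=(abs(x)<.030)&(abs(y-c)<.026); w|=a&~b
    return w
xs=[]
for c in (.101,.043,-.043,-.101):
    t=np.linspace(-1,1,60)
    for s in(-1,1):
        xs+=list(np.c_[np.full(60,s*.032),c+t*.028]); xs+=list(np.c_[t*.032,np.full(60,c+s*.028)])
M=np.array(xs)
from scipy.spatial import cKDTree
T=cKDTree(M)
def fitdock(W,guess=(.55,.2155,np.radians(-4.5))):
    P=W.reshape(-1,3); P=P[~np.isnan(P[:,0])]; P=P[(abs(P[:,2]-.034)<.005)]
    def loc(p,Q): c,s=np.cos(p[2]),np.sin(p[2]); D=Q[:,:2]-p[:2]; return np.c_[c*D[:,0]+s*D[:,1],-s*D[:,0]+c*D[:,1]]
    p=np.array(guess); l=loc(p,P); P=P[(abs(l[:,0])<.055)&(abs(l[:,1])<.16)]
    best=None
    for dx in(-.008,0,.008):
        for dy in (-.01,0,.01):
            f=lambda q: np.minimum(T.query(loc(q,P))[0],.008).mean()
            r=minimize(f,p+[dx,dy,0],method="Nelder-Mead",options=dict(initial_simplex=p+np.array([[dx,dy,0],[dx+.004,dy,0],[dx,dy+.004,0],[dx,dy,.03]])))
            if best is None or r.fun<best.fun: best=r
    return best.x,best.fun,len(P),loc
E
python3 - <<'E'
from fit import *
for n in("top0","w2"):
    W=np.load(n+".npy"); p,f,k,loc=fitdock(W); print(n,p,np.degrees(p[2]),f,k)
    Q=W.reshape(-1,3); Q=Q[~np.isnan(Q[:,0])]; l=loc(p,Q)
    m=(Q[:,2]>.145)&(Q[:,2]<.2)&(abs(l[:,1])<.12)&(l[:,0]>-.1)&(l[:,0]<.2)
    X,Z=np.median(l[m,0]),np.percentile(Q[m,2],90); print("rod local x",X,"top z",Z,"q",np.arctan2(Z-.005-.109,62e-3-X),m.sum())
    for c in(.101,.043,-.043,-.101): print(c,np.round(p[:2]+[-c*np.sin(p[2]),c*np.cos(p[2])],4))
    m=(Q[:,2]>.094)&(Q[:,2]<.107)&(Q[:,1]<-.05)&(Q[:,1]>-.35)&(Q[:,0]<.6)&(Q[:,0]>.45)
    if n=="w2": print("caps",[np.round([(a.min(0)+a.max(0))/2,],4).tolist() for a in [Q[m&(Q[:,1]>-.135)]] if len(a)])
im=cv2.imread("pics/w2.png")
E
```

```text
top0 [ 0.54084859  0.21622728 -0.07606216] -4.3580408670023125 0.001858467121671802 400
rod local x 0.09833094887652705 top z 0.16607076065417598 q 2.179992229523967 304
0.101 [0.5485 0.3169]
0.043 [0.5441 0.2591]
-0.043 [0.5376 0.1734]
-0.101 [0.5332 0.1155]
w2 [ 0.54234015  0.21627287 -0.07337516] -4.204086858537424 0.0015235377669399889 1440
rod local x 0.0974961707003428 top z 0.16407542740631723 q 2.1874399378116753 1552
0.101 [0.5497 0.317 ]
0.043 [0.5455 0.2592]
-0.043 [0.5392 0.1734]
-0.101 [0.5349 0.1155]
caps [[[0.522, -0.1058, 0.0974]]]
```

>>> {"op": "play_rows", "data": {
  "targets": [
    {"jaw": 1,"x": -0.009,"y": -0.251,"z": -0.2,"wx": 0,"wy": 0,"wz": -0.4},
    {"jaw": 1,"x": -0.009,"y": -0.251,"z": -0.2,"wx": 0,"wy": 0,"wz": -0.4},
    {"jaw": 1,"x": -0.009,"y": -0.251,"z": -0.2,"wx": 0,"wy": 0,"wz": -0.4},
    {"jaw": 1,"x": -0.009,"y": -0.251,"z": -0.2,"wx": 0,"wy": 0,"wz": -0.4},
    {"jaw": 1,"x": -0.009,"y": -0.251,"z": -0.2,"wx": 0,"wy": 0,"wz": -0.4},
    {"jaw": 1,"x": -0.009,"y": -0.251,"z": -0.2,"wx": 0,"wy": 0,"wz": -0.4},
    {"jaw": 1,"x": -0.009,"y": -0.251,"z": -0.2,"wx": 0,"wy": 0,"wz": -0.4},
    {"jaw": 1,"x": -0.009,"y": -0.251,"z": -0.2,"wx": 0,"wy": 0,"wz": -0.4},
    {"jaw": 1,"x": -0.009,"y": -0.251,"z": -0.2,"wx": 0,"wy": 0,"wz": -0.4},
    {"jaw": 1,"x": -0.009,"y": -0.251,"z": -0.2,"wx": 0,"wy": 0,"wz": -0.4},
    {"jaw": 1,"x": -0.009,"y": -0.251,"z": -0.2,"wx": 0,"wy": 0,"wz": -0.4},
    {"jaw": 1,"x": -0.009,"y": -0.251,"z": -0.2,"wx": 0,"wy": 0,"wz": -0.4}
  ]
}}

```text
time_s: 3.9
tool_pos: [0.522, -0.1099, 0.1995]
tool_rot: [2.1, 2.335, 0.002]
force: [0.5, 0.6, 0.3]
gripper_width: 0.0851
```

```bash
cat > st.py <<'E'
from h import *
def st():
    get_image("top"); o=get_obs(); T=R.from_rotvec(o["tool_rot"]).as_matrix()
    print(round(o["time_s"],2),np.round(o["tool_pos"],4),"yaw",round(np.degrees(np.arctan2(T[1,1],T[0,1])),2),"tilt",np.round(T[:2,2],4),"F",np.round(o["force"],1),"w",round(o["gripper_width"],4),np.round(o["q"],2))
if __name__=="__main__": st()
E
python3 st.py
```

```text
3.95 [ 0.5221 -0.1098  0.1995] yaw 6.09 tilt [ 0.0021 -0.0001] F [-0.2 -0.3  0.7] w 0.0856 [ 0.64  0.27 -0.59  1.68  0.15  1.24  0.13]
```

>>> {"op": "play_rows", "data": {
  "targets": [
    {"jaw": 1,"x": -0.001,"y": 0.004,"z": -0.035,"wx": 0,"wy": 0,"wz": 0.2},
    {"jaw": 1,"x": -0.001,"y": 0.004,"z": -0.07,"wx": 0,"wy": 0,"wz": 0.2},
    {"jaw": 1,"x": -0.001,"y": 0.004,"z": -0.1,"wx": 0,"wy": 0,"wz": 0.2},
    {"jaw": 1,"x": -0.001,"y": 0.004,"z": -0.125,"wx": 0,"wy": 0,"wz": 0.2},
    {"jaw": 1,"x": -0.001,"y": 0.004,"z": -0.139,"wx": 0,"wy": 0,"wz": 0.2},
    {"jaw": 1,"x": -0.001,"y": 0.004,"z": -0.139,"wx": 0,"wy": 0,"wz": 0.2},
    {"jaw": 0,"x": -0.001,"y": 0.004,"z": -0.139,"wx": 0,"wy": 0,"wz": 0.2},
    {"jaw": 0,"x": -0.001,"y": 0.004,"z": -0.139,"wx": 0,"wy": 0,"wz": 0.2},
    {"jaw": 0,"x": -0.001,"y": 0.004,"z": -0.139,"wx": 0,"wy": 0,"wz": 0.2},
    {"jaw": 0,"x": -0.001,"y": 0.004,"z": -0.139,"wx": 0,"wy": 0,"wz": 0.2},
    {"jaw": 0,"x": -0.001,"y": 0.004,"z": -0.139,"wx": 0,"wy": 0,"wz": 0.2},
    {"jaw": 0,"x": -0.001,"y": 0.004,"z": -0.139,"wx": 0,"wy": 0,"wz": 0.2}
  ],
  "force": 40
}}

```text
time_s: 4.95
tool_pos: [0.5216, -0.1071, 0.0612]
tool_rot: [2.097, 2.336, 0.002]
force: [-0.3, 0.3, 6.6]
gripper_width: 0.0441
```

```bash
python3 st.py
```

```text
5.0 [ 0.5216 -0.1072  0.0612] yaw 6.16 tilt [ 0.0031 -0.0008] F [-0.4  0.8  7.4] w 0.0438 [ 0.6   0.42 -0.55  1.83  0.26  0.96  0.04]
```

>>> {"op": "play_rows", "data": {
  "targets": [
    {"jaw": 0,"x": 0,"y": 0,"z": 0.02,"wx": 0,"wy": 0,"wz": 0},
    {"jaw": 0,"x": 0,"y": 0,"z": 0.05,"wx": 0,"wy": 0,"wz": 0},
    {"jaw": 0,"x": 0,"y": 0,"z": 0.085,"wx": 0,"wy": 0,"wz": 0},
    {"jaw": 0,"x": 0.001,"y": 0.015,"z": 0.12,"wx": 0,"wy": 0,"wz": -2},
    {"jaw": 0,"x": 0.003,"y": 0.045,"z": 0.12,"wx": 0,"wy": 0,"wz": -4},
    {"jaw": 0,"x": 0.005,"y": 0.085,"z": 0.12,"wx": 0,"wy": 0,"wz": -6},
    {"jaw": 0,"x": 0.007,"y": 0.125,"z": 0.12,"wx": 0,"wy": 0,"wz": -8},
    {"jaw": 0,"x": 0.01,"y": 0.165,"z": 0.12,"wx": 0,"wy": 0,"wz": -10.4},
    {"jaw": 0,"x": 0.0125,"y": 0.2,"z": 0.12,"wx": 0,"wy": 0,"wz": -10.4},
    {"jaw": 0,"x": 0.0125,"y": 0.217,"z": 0.12,"wx": 0,"wy": 0,"wz": -10.4},
    {"jaw": 0,"x": 0.0125,"y": 0.2225,"z": 0.12,"wx": 0,"wy": 0,"wz": -10.4},
    {"jaw": 0,"x": 0.0125,"y": 0.2225,"z": 0.12,"wx": 0,"wy": 0,"wz": -10.4}
  ]
}}

```text
time_s: 6.0
tool_pos: [0.5324, 0.1175, 0.1797]
tool_rot: [-2.298, -2.142, -0.001]
force: [-0.3, -0.4, -2.5]
gripper_width: 0.044
```

```bash
cat > lk.py <<'E'
from st import *
import sys
st()
im,d=get_image("wrist"); cv2.imwrite(f"pics/{sys.argv[1]}.png",im)
E
python3 lk.py w3
```

```text
6.05 [0.5327 0.1153 0.1795] yaw -4.18 tilt [ 0.0002 -0.0004] F [ 0.  -1.1 -1.9] w 0.0439 [ 0.28  0.33 -0.67  1.67  0.22  1.22 -0.52]
```

View pics/w3.png

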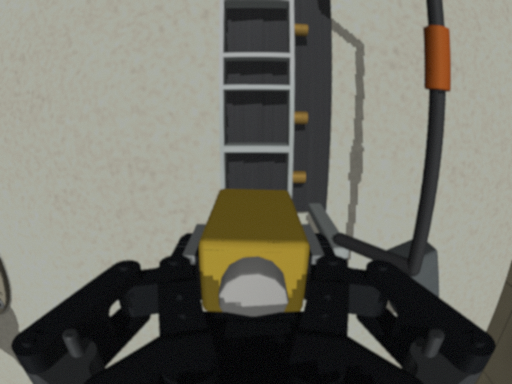

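>>> {"op": "play_rows", "data": {
  "targets": [
    {"jaw": 0,"x": 0.001,"y": 0,"z": -0.035,"wx": 0,"wy": 0,"wz": 0},
    {"jaw": 0,"x": 0.001,"y": 0,"z": -0.065,"wx": 0,"wy": 0,"wz": 0},
    {"jaw": 0,"x": 0.001,"y": 0,"z": -0.085,"wx": 0,"wy": 0,"wz": 0},
    {"jaw": 0,"x": 0.001,"y": 0,"z": -0.1,"wx": 0,"wy": 0,"wz": 0},
    {"jaw": 0,"x": 0.001,"y": 0,"z": -0.11,"wx": 0,"wy": 0,"wz": 0},
    {"jaw": 0,"x": 0.001,"y": 0,"z": -0.1175,"wx": 0,"wy": 0,"wz": 0},
    {"jaw": 0,"x": 0.001,"y": 0,"z": -0.1175,"wx": 0,"wy": 0,"wz": 0},
    {"jaw": 0,"x": 0.001,"y": 0,"z": -0.1175,"wx": 0,"wy": 0,"wz": 0}
  ]
}}

```text
time_s: 6.77
tool_pos: [0.5344, 0.1145, 0.0622]
tool_rot: [2.303, 2.136, 0.001]
force: [0.5, 0.4, -2.2]
gripper_width: 0.0439
```

```bash
python3 st.py
```

```text
6.82 [0.5345 0.1148 0.0624] yaw -4.3 tilt [0.0012 0.    ] F [-0.  -1.6 -1.9] w 0.0437 [ 0.23  0.46 -0.63  1.79  0.32  0.99 -0.59]
```

>>> {"op": "play_rows", "data": {
  "targets": [
    {"jaw": 0,"x": 0,"y": 0,"z": -0.001,"wx": 0,"wy": 0,"wz": 0},
    {"jaw": 1,"x": 0,"y": 0,"z": -0.001,"wx": 0,"wy": 0,"wz": 0},
    {"jaw": 1,"x": 0,"y": 0,"z": -0.001,"wx": 0,"wy": 0,"wz": 0},
    {"jaw": 1,"x": 0,"y": 0,"z": -0.001,"wx": 0,"wy": 0,"wz": 0},
    {"jaw": 1,"x": 0,"y": 0,"z": -0.001,"wx": 0,"wy": 0,"wz": 0},
    {"jaw": 1,"x": 0,"y": 0,"z": -0.001,"wx": 0,"wy": 0,"wz": 0},
    {"jaw": 1,"x": 0,"y": 0,"z": 0.02,"wx": 0,"wy": 0,"wz": 0},
    {"jaw": 1,"x": 0,"y": 0,"z": 0.055,"wx": 0,"wy": 0,"wz": 0},
    {"jaw": 1,"x": 0,"y": 0,"z": 0.09,"wx": 0,"wy": 0,"wz": 0},
    {"jaw": 1,"x": 0,"y": -0.01,"z": 0.12,"wx": 0,"wy": 0,"wz": 0},
    {"jaw": 1,"x": 0,"y": -0.03,"z": 0.14,"wx": 0,"wy": 0,"wz": 0},
    {"jaw": 1,"x": 0,"y": -0.03,"z": 0.14,"wx": 0,"wy": 0,"wz": 0}
  ]
}}

```text
time_s: 7.82
tool_pos: [0.5365, 0.0822, 0.2066]
tool_rot: [2.302, 2.129, 0.007]
force: [1.0, -0.9, 0.1]
gripper_width: 0.0848
```

```bash
python3 lk.py w4
```

```text
7.87 [0.5355 0.0834 0.2042] yaw -4.45 tilt [ 0.0048 -0.0009] F [ 0.6  0.1 -0.6] w 0.0858 [ 0.34  0.29 -0.67  1.65  0.19  1.26 -0.44]
```

View pics/w4.png

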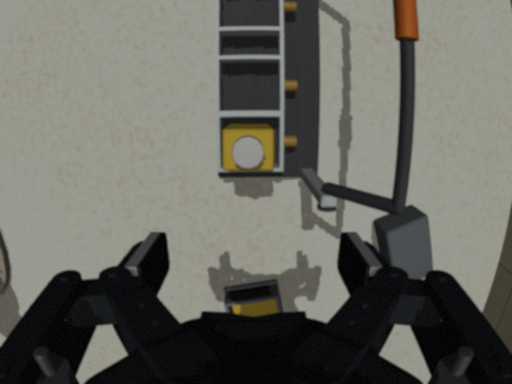

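>>> {"op": "play_rows", "data": {
  "targets": [
    {"jaw": 1,"x": -0.001,"y": -0.03,"z": 0,"wx": 0,"wy": 0,"wz": 3},
    {"jaw": 1,"x": -0.002,"y": -0.07,"z": 0,"wx": 0,"wy": 0,"wz": 6},
    {"jaw": 1,"x": -0.003,"y": -0.11,"z": 0,"wx": 0,"wy": 0,"wz": 9},
    {"jaw": 1,"x": -0.004,"y": -0.15,"z": 0,"wx": 0,"wy": 0,"wz": 10.6},
    {"jaw": 1,"x": -0.005,"y": -0.19,"z": 0,"wx": 0,"wy": 0,"wz": 10.6},
    {"jaw": 1,"x": -0.006,"y": -0.225,"z": 0,"wx": 0,"wy": 0,"wz": 10.6},
    {"jaw": 1,"x": -0.0065,"y": -0.243,"z": 0,"wx": 0,"wy": 0,"wz": 10.6},
    {"jaw": 1,"x": -0.0065,"y": -0.25,"z": 0,"wx": 0,"wy": 0,"wz": 10.6},
    {"jaw": 1,"x": -0.0065,"y": -0.25,"z": 0,"wx": 0,"wy": 0,"wz": 10.6},
    {"jaw": 1,"x": -0.0065,"y": -0.25,"z": 0,"wx": 0,"wy": 0,"wz": 10.6}
  ]
}}

```text
time_s: 8.75
tool_pos: [0.5273, -0.1625, 0.2009]
tool_rot: [-2.091, -2.342, -0.001]
force: [0.1, 0.8, -0.6]
gripper_width: 0.0856
```

```bash
python3 st.py
```

```text
8.8 [ 0.5275 -0.1619  0.2012] yaw 6.55 tilt [-0.0007  0.0016] F [ 0.7  0.9 -0.3] w 0.0856 [ 0.7   0.31 -0.56  1.62  0.17  1.26  0.22]
```

>>> {"op": "play_rows", "data": {
  "targets": [
    {"jaw": 1,"x": 0.001,"y": -0.0045,"z": -0.035,"wx": 0,"wy": 0,"wz": -0.2},
    {"jaw": 1,"x": 0.001,"y": -0.0045,"z": -0.07,"wx": 0,"wy": 0,"wz": -0.2},
    {"jaw": 1,"x": 0.001,"y": -0.0045,"z": -0.1,"wx": 0,"wy": 0,"wz": -0.2},
    {"jaw": 1,"x": 0.001,"y": -0.0045,"z": -0.125,"wx": 0,"wy": 0,"wz": -0.2},
    {"jaw": 1,"x": 0.001,"y": -0.0045,"z": -0.14,"wx": 0,"wy": 0,"wz": -0.2},
    {"jaw": 1,"x": 0.001,"y": -0.0045,"z": -0.14,"wx": 0,"wy": 0,"wz": -0.2},
    {"jaw": 0,"x": 0.001,"y": -0.0045,"z": -0.14,"wx": 0,"wy": 0,"wz": -0.2},
    {"jaw": 0,"x": 0.001,"y": -0.0045,"z": -0.14,"wx": 0,"wy": 0,"wz": -0.2},
    {"jaw": 0,"x": 0.001,"y": -0.0045,"z": -0.14,"wx": 0,"wy": 0,"wz": -0.2},
    {"jaw": 0,"x": 0.001,"y": -0.0045,"z": -0.14,"wx": 0,"wy": 0,"wz": -0.2},
    {"jaw": 0,"x": 0.001,"y": -0.0045,"z": -0.14,"wx": 0,"wy": 0,"wz": -0.2},
    {"jaw": 0,"x": 0.001,"y": -0.0045,"z": -0.14,"wx": 0,"wy": 0,"wz": -0.2}
  ]
}}

```text
time_s: 9.8
tool_pos: [0.5296, -0.169, 0.0636]
tool_rot: [2.097, 2.336, 0.002]
force: [0.1, 0.8, 6.9]
gripper_width: 0.0442
```

```bash
python3 st.py
```

```text
9.85 [ 0.5296 -0.169   0.0636] yaw 6.17 tilt [ 0.003  -0.0006] F [-0.8  1.6  6.1] w 0.0437 [ 0.67  0.45 -0.52  1.77  0.27  0.99  0.15]
```

>>> {"op": "play_rows", "data": {
  "targets": [
    {"jaw": 0,"x": 0,"y": 0,"z": 0.02,"wx": 0,"wy": 0,"wz": 0},
    {"jaw": 0,"x": 0,"y": 0,"z": 0.05,"wx": 0,"wy": 0,"wz": 0},
    {"jaw": 0,"x": 0,"y": 0,"z": 0.085,"wx": 0,"wy": 0,"wz": 0},
    {"jaw": 0,"x": 0.001,"y": 0.015,"z": 0.12,"wx": 0,"wy": 0,"wz": -2},
    {"jaw": 0,"x": 0.002,"y": 0.05,"z": 0.125,"wx": 0,"wy": 0,"wz": -4},
    {"jaw": 0,"x": 0.003,"y": 0.09,"z": 0.125,"wx": 0,"wy": 0,"wz": -6},
    {"jaw": 0,"x": 0.004,"y": 0.13,"z": 0.125,"wx": 0,"wy": 0,"wz": -8},
    {"jaw": 0,"x": 0.005,"y": 0.17,"z": 0.125,"wx": 0,"wy": 0,"wz": -10.4},
    {"jaw": 0,"x": 0.006,"y": 0.21,"z": 0.125,"wx": 0,"wy": 0,"wz": -10.4},
    {"jaw": 0,"x": 0.007,"y": 0.25,"z": 0.125,"wx": 0,"wy": 0,"wz": -10.4},
    {"jaw": 0,"x": 0.008,"y": 0.285,"z": 0.125,"wx": 0,"wy": 0,"wz": -10.4},
    {"jaw": 0,"x": 0.009,"y": 0.305,"z": 0.125,"wx": 0,"wy": 0,"wz": -10.4}
  ]
}}

```text
time_s: 10.85
tool_pos: [0.5361, 0.1412, 0.1874]
tool_rot: [-2.296, -2.143, -0.003]
force: [-0.7, -0.0, -2.8]
gripper_width: 0.044
```

>>> {"op": "play_rows", "data": {
  "targets": [
    {"jaw": 0,"x": 0,"y": 0.02,"z": 0,"wx": 0,"wy": 0,"wz": 0},
    {"jaw": 0,"x": 0,"y": 0.033,"z": 0,"wx": 0,"wy": 0,"wz": 0},
    {"jaw": 0,"x": 0,"y": 0.036,"z": 0,"wx": 0,"wy": 0,"wz": 0},
    {"jaw": 0,"x": 0,"y": 0.036,"z": 0,"wx": 0,"wy": 0,"wz": 0},
    {"jaw": 0,"x": 0,"y": 0.036,"z": 0,"wx": 0,"wy": 0,"wz": 0}
  ]
}}

```text
time_s: 11.27
tool_pos: [0.5374, 0.1706, 0.1867]
tool_rot: [2.303, 2.136, -0.001]
force: [0.3, -0.1, -2.4]
gripper_width: 0.044
```

```bash
python3 st.py
```

```text
11.32 [0.5376 0.1701 0.1867] yaw -4.35 tilt [-0.0001 -0.001 ] F [-0.3  0.1 -2. ] w 0.0438 [ 0.18  0.37 -0.69  1.61  0.24  1.25 -0.63]
```

>>> {"op": "play_rows", "data": {
  "targets": [
    {"jaw": 0,"x": 0.001,"y": 0.0015,"z": -0.035,"wx": 0,"wy": 0,"wz": 0},
    {"jaw": 0,"x": 0.001,"y": 0.0015,"z": -0.065,"wx": 0,"wy": 0,"wz": 0},
    {"jaw": 0,"x": 0.001,"y": 0.0015,"z": -0.088,"wx": 0,"wy": 0,"wz": 0},
    {"jaw": 0,"x": 0.001,"y": 0.0015,"z": -0.104,"wx": 0,"wy": 0,"wz": 0},
    {"jaw": 0,"x": 0.001,"y": 0.0015,"z": -0.115,"wx": 0,"wy": 0,"wz": 0},
    {"jaw": 0,"x": 0.001,"y": 0.0015,"z": -0.1235,"wx": 0,"wy": 0,"wz": 0},
    {"jaw": 0,"x": 0.001,"y": 0.0015,"z": -0.1235,"wx": 0,"wy": 0,"wz": 0},
    {"jaw": 0,"x": 0.001,"y": 0.0015,"z": -0.1235,"wx": 0,"wy": 0,"wz": 0}
  ]
}}

```text
time_s: 11.98
tool_pos: [0.539, 0.1729, 0.0638]
tool_rot: [2.303, 2.136, 0.001]
force: [0.0, 0.5, -2.9]
gripper_width: 0.0436
```

```bash
python3 st.py
```

```text
12.03 [0.539 0.173 0.064] yaw -4.29 tilt [0.0012 0.0003] F [-0.3 -0.  -2.3] w 0.0433 [ 0.13  0.5  -0.64  1.73  0.34  1.02 -0.71]
```

>>> {"op": "play_rows", "data": {
  "targets": [
    {"jaw": 0,"x": 0,"y": 0,"z": -0.001,"wx": 0,"wy": 0,"wz": 0},
    {"jaw": 1,"x": 0,"y": 0,"z": -0.001,"wx": 0,"wy": 0,"wz": 0},
    {"jaw": 1,"x": 0,"y": 0,"z": -0.001,"wx": 0,"wy": 0,"wz": 0},
    {"jaw": 1,"x": 0,"y": 0,"z": -0.001,"wx": 0,"wy": 0,"wz": 0},
    {"jaw": 1,"x": 0,"y": 0,"z": -0.001,"wx": 0,"wy": 0,"wz": 0},
    {"jaw": 1,"x": 0,"y": 0,"z": -0.001,"wx": 0,"wy": 0,"wz": 0},
    {"jaw": 1,"x": 0,"y": 0,"z": 0.02,"wx": 0,"wy": 0,"wz": 0},
    {"jaw": 1,"x": 0,"y": 0,"z": 0.055,"wx": 0,"wy": 0,"wz": 0},
    {"jaw": 1,"x": 0,"y": 0,"z": 0.09,"wx": 0,"wy": 0,"wz": 0},
    {"jaw": 1,"x": 0,"y": -0.01,"z": 0.12,"wx": 0,"wy": 0,"wz": 0},
    {"jaw": 1,"x": 0,"y": -0.04,"z": 0.14,"wx": 0,"wy": 0,"wz": 0},
    {"jaw": 1,"x": 0,"y": -0.08,"z": 0.14,"wx": 0,"wy": 0,"wz": 0}
  ]
}}

```text
time_s: 13.03
tool_pos: [0.5399, 0.0975, 0.2088]
tool_rot: [2.292, 2.144, 0.013]
force: [1.7, -0.3, -0.5]
gripper_width: 0.0854
```

```bash
python3 lk.py w5
```

```text
13.08 [0.5406 0.0841 0.2058] yaw -4.62 tilt [ 0.0047 -0.004 ] F [ 2.2 -7.4 -1.8] w 0.0851 [ 0.33  0.31 -0.67  1.63  0.2   1.27 -0.45]
```

View pics/w5.png

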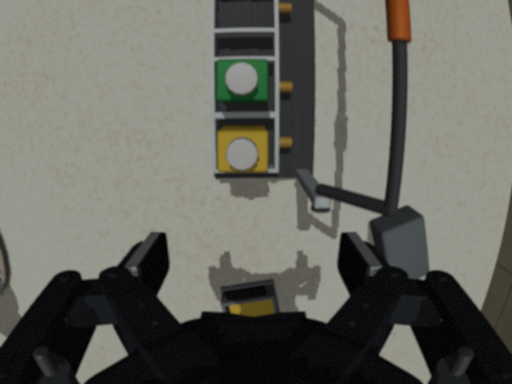

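>>> {"op": "play_rows", "data": {
  "targets": [
    {"jaw": 1,"x": -0.001,"y": -0.03,"z": 0,"wx": 0,"wy": 0,"wz": 3},
    {"jaw": 1,"x": -0.001,"y": -0.07,"z": 0,"wx": 0,"wy": 0,"wz": 6},
    {"jaw": 1,"x": -0.001,"y": -0.11,"z": 0,"wx": 0,"wy": 0,"wz": 9},
    {"jaw": 1,"x": -0.002,"y": -0.15,"z": 0,"wx": 0,"wy": 0,"wz": 10.6},
    {"jaw": 1,"x": -0.002,"y": -0.19,"z": 0,"wx": 0,"wy": 0,"wz": 10.6},
    {"jaw": 1,"x": -0.002,"y": -0.23,"z": 0,"wx": 0,"wy": 0,"wz": 10.6},
    {"jaw": 1,"x": -0.003,"y": -0.27,"z": 0,"wx": 0,"wy": 0,"wz": 10.6},
    {"jaw": 1,"x": -0.003,"y": -0.3,"z": 0,"wx": 0,"wy": 0,"wz": 10.6},
    {"jaw": 1,"x": -0.003,"y": -0.313,"z": 0,"wx": 0,"wy": 0,"wz": 10.6},
    {"jaw": 1,"x": -0.003,"y": -0.317,"z": 0,"wx": 0,"wy": 0,"wz": 10.6},
    {"jaw": 1,"x": -0.003,"y": -0.317,"z": 0,"wx": 0,"wy": 0,"wz": 10.6},
    {"jaw": 1,"x": -0.003,"y": -0.317,"z": 0,"wx": 0,"wy": 0,"wz": 10.6}
  ]
}}

```text
time_s: 14.13
tool_pos: [0.5357, -0.2214, 0.2032]
tool_rot: [-2.092, -2.343, -0.001]
force: [0.2, 0.3, 0.8]
gripper_width: 0.0857
```

```bash
python3 st.py
```

```text
14.18 [ 0.5359 -0.2209  0.2034] yaw 6.55 tilt [0.0002 0.0011] F [-0.4  0.5 -0.6] w 0.085 [ 0.76  0.36 -0.54  1.55  0.19  1.29  0.31]
```

>>> {"op": "play_rows", "data": {
  "targets": [
    {"jaw": 1,"x": 0,"y": -0.0045,"z": -0.035,"wx": 0,"wy": 0,"wz": -0.2},
    {"jaw": 1,"x": 0,"y": -0.0045,"z": -0.07,"wx": 0,"wy": 0,"wz": -0.2},
    {"jaw": 1,"x": 0,"y": -0.0045,"z": -0.1,"wx": 0,"wy": 0,"wz": -0.2},
    {"jaw": 1,"x": 0,"y": -0.0045,"z": -0.125,"wx": 0,"wy": 0,"wz": -0.2},
    {"jaw": 1,"x": 0,"y": -0.0045,"z": -0.142,"wx": 0,"wy": 0,"wz": -0.2},
    {"jaw": 1,"x": 0,"y": -0.0045,"z": -0.142,"wx": 0,"wy": 0,"wz": -0.2},
    {"jaw": 0,"x": 0,"y": -0.0045,"z": -0.142,"wx": 0,"wy": 0,"wz": -0.2},
    {"jaw": 0,"x": 0,"y": -0.0045,"z": -0.142,"wx": 0,"wy": 0,"wz": -0.2},
    {"jaw": 0,"x": 0,"y": -0.0045,"z": -0.142,"wx": 0,"wy": 0,"wz": -0.2},
    {"jaw": 0,"x": 0,"y": -0.0045,"z": -0.142,"wx": 0,"wy": 0,"wz": -0.2},
    {"jaw": 0,"x": 0,"y": -0.0045,"z": -0.142,"wx": 0,"wy": 0,"wz": -0.2},
    {"jaw": 0,"x": 0,"y": -0.0045,"z": -0.142,"wx": 0,"wy": 0,"wz": -0.2}
  ]
}}

```text
time_s: 15.18
tool_pos: [0.5367, -0.2282, 0.0633]
tool_rot: [2.097, 2.336, 0.002]
force: [-0.7, 0.7, 8.2]
gripper_width: 0.0436
```

```bash
python3 st.py
```

```text
15.23 [ 0.5367 -0.2281  0.0633] yaw 6.17 tilt [ 0.0031 -0.001 ] F [-0.6  1.   7.5] w 0.0439 [ 0.73  0.5  -0.5   1.69  0.28  1.01  0.25]
```

>>> {"op": "play_rows", "data": {
  "targets": [
    {"jaw": 0,"x": 0,"y": 0,"z": 0.02,"wx": 0,"wy": 0,"wz": 0},
    {"jaw": 0,"x": 0,"y": 0,"z": 0.05,"wx": 0,"wy": 0,"wz": 0},
    {"jaw": 0,"x": 0,"y": 0,"z": 0.085,"wx": 0,"wy": 0,"wz": 0},
    {"jaw": 0,"x": 0.001,"y": 0.015,"z": 0.12,"wx": 0,"wy": 0,"wz": -2},
    {"jaw": 0,"x": 0.001,"y": 0.05,"z": 0.13,"wx": 0,"wy": 0,"wz": -4},
    {"jaw": 0,"x": 0.002,"y": 0.09,"z": 0.13,"wx": 0,"wy": 0,"wz": -6},
    {"jaw": 0,"x": 0.002,"y": 0.13,"z": 0.13,"wx": 0,"wy": 0,"wz": -8},
    {"jaw": 0,"x": 0.003,"y": 0.17,"z": 0.13,"wx": 0,"wy": 0,"wz": -10.4},
    {"jaw": 0,"x": 0.003,"y": 0.21,"z": 0.13,"wx": 0,"wy": 0,"wz": -10.4},
    {"jaw": 0,"x": 0.004,"y": 0.25,"z": 0.13,"wx": 0,"wy": 0,"wz": -10.4},
    {"jaw": 0,"x": 0.005,"y": 0.285,"z": 0.13,"wx": 0,"wy": 0,"wz": -10.4},
    {"jaw": 0,"x": 0.006,"y": 0.32,"z": 0.13,"wx": 0,"wy": 0,"wz": -10.4}
  ]
}}

```text
time_s: 16.23
tool_pos: [0.5408, 0.0938, 0.1918]
tool_rot: [2.301, 2.138, 0.0]
force: [1.2, -0.7, -4.1]
gripper_width: 0.0433
```

>>> {"op": "play_rows", "data": {
  "targets": [
    {"jaw": 0,"x": 0,"y": 0.035,"z": 0,"wx": 0,"wy": 0,"wz": 0},
    {"jaw": 0,"x": 0.001,"y": 0.07,"z": 0,"wx": 0,"wy": 0,"wz": 0},
    {"jaw": 0,"x": 0.001,"y": 0.105,"z": 0,"wx": 0,"wy": 0,"wz": 0},
    {"jaw": 0,"x": 0.002,"y": 0.14,"z": 0,"wx": 0,"wy": 0,"wz": 0},
    {"jaw": 0,"x": 0.002,"y": 0.16,"z": 0,"wx": 0,"wy": 0,"wz": 0},
    {"jaw": 0,"x": 0.002,"y": 0.166,"z": 0,"wx": 0,"wy": 0,"wz": 0},
    {"jaw": 0,"x": 0.002,"y": 0.166,"z": 0,"wx": 0,"wy": 0,"wz": 0},
    {"jaw": 0,"x": 0.002,"y": 0.166,"z": 0,"wx": 0,"wy": 0,"wz": 0}
  ]
}}

```text
time_s: 16.9
tool_pos: [0.5434, 0.257, 0.1912]
tool_rot: [2.302, 2.137, -0.001]
force: [0.6, -1.1, -3.4]
gripper_width: 0.0437
```

```bash
python3 st.py
```

```text
16.95 [0.5438 0.256  0.1911] yaw -4.34 tilt [-0.     -0.0013] F [ 1.2  0.7 -2.4] w 0.0436 [ 0.02  0.45 -0.7   1.5   0.3   1.3  -0.78]
```

>>> {"op": "play_rows", "data": {
  "targets": [
    {"jaw": 0,"x": 0.001,"y": 0.001,"z": -0.035,"wx": 0,"wy": 0,"wz": 0},
    {"jaw": 0,"x": 0.001,"y": 0.001,"z": -0.065,"wx": 0,"wy": 0,"wz": 0},
    {"jaw": 0,"x": 0.001,"y": 0.001,"z": -0.09,"wx": 0,"wy": 0,"wz": 0},
    {"jaw": 0,"x": 0.001,"y": 0.001,"z": -0.107,"wx": 0,"wy": 0,"wz": 0},
    {"jaw": 0,"x": 0.001,"y": 0.001,"z": -0.12,"wx": 0,"wy": 0,"wz": 0},
    {"jaw": 0,"x": 0.001,"y": 0.001,"z": -0.1285,"wx": 0,"wy": 0,"wz": 0},
    {"jaw": 0,"x": 0.001,"y": 0.001,"z": -0.1285,"wx": 0,"wy": 0,"wz": 0},
    {"jaw": 0,"x": 0.001,"y": 0.001,"z": -0.1285,"wx": 0,"wy": 0,"wz": 0}
  ]
}}

```text
time_s: 17.62
tool_pos: [0.5452, 0.258, 0.0635]
tool_rot: [2.303, 2.135, 0.002]
force: [-0.2, 0.4, -2.6]
gripper_width: 0.0435
```

```bash
python3 st.py
```

```text
17.67 [0.5452 0.2582 0.0636] yaw -4.31 tilt [0.0013 0.0003] F [ 0.1 -0.5 -2.5] w 0.044 [-0.02  0.58 -0.65  1.63  0.39  1.07 -0.85]
```

>>> {"op": "play_rows", "data": {
  "targets": [
    {"jaw": 0,"x": 0,"y": 0,"z": -0.001,"wx": 0,"wy": 0,"wz": 0},
    {"jaw": 1,"x": 0,"y": 0,"z": -0.001,"wx": 0,"wy": 0,"wz": 0},
    {"jaw": 1,"x": 0,"y": 0,"z": -0.001,"wx": 0,"wy": 0,"wz": 0},
    {"jaw": 1,"x": 0,"y": 0,"z": -0.001,"wx": 0,"wy": 0,"wz": 0},
    {"jaw": 1,"x": 0,"y": 0,"z": -0.001,"wx": 0,"wy": 0,"wz": 0},
    {"jaw": 1,"x": 0,"y": 0,"z": -0.001,"wx": 0,"wy": 0,"wz": 0},
    {"jaw": 1,"x": 0,"y": 0,"z": 0.02,"wx": 0,"wy": 0,"wz": 0},
    {"jaw": 1,"x": 0,"y": 0,"z": 0.055,"wx": 0,"wy": 0,"wz": 0},
    {"jaw": 1,"x": 0,"y": 0,"z": 0.09,"wx": 0,"wy": 0,"wz": 0},
    {"jaw": 1,"x": 0,"y": -0.01,"z": 0.12,"wx": 0,"wy": 0,"wz": 0},
    {"jaw": 1,"x": 0,"y": -0.04,"z": 0.14,"wx": 0,"wy": 0,"wz": 0},
    {"jaw": 1,"x": 0,"y": -0.08,"z": 0.14,"wx": 0,"wy": 0,"wz": 0}
  ]
}}

```text
time_s: 18.67
tool_pos: [0.5452, 0.1833, 0.2083]
tool_rot: [2.293, 2.144, 0.014]
force: [1.3, -0.5, -0.1]
gripper_width: 0.0854
```

>>> {"op": "play_rows", "data": {
  "targets": [
    {"jaw": 1,"x": 0,"y": -0.04,"z": 0,"wx": 0,"wy": 0,"wz": 3},
    {"jaw": 1,"x": -0.001,"y": -0.08,"z": 0,"wx": 0,"wy": 0,"wz": 6},
    {"jaw": 1,"x": -0.001,"y": -0.12,"z": 0,"wx": 0,"wy": 0,"wz": 9},
    {"jaw": 1,"x": -0.001,"y": -0.16,"z": 0,"wx": 0,"wy": 0,"wz": 10.6},
    {"jaw": 1,"x": -0.001,"y": -0.2,"z": 0,"wx": 0,"wy": 0,"wz": 10.6},
    {"jaw": 1,"x": -0.002,"y": -0.24,"z": 0,"wx": 0,"wy": 0,"wz": 10.6},
    {"jaw": 1,"x": -0.002,"y": -0.28,"z": 0,"wx": 0,"wy": 0,"wz": 10.6},
    {"jaw": 1,"x": -0.003,"y": -0.32,"z": 0,"wx": 0,"wy": 0,"wz": 10.6},
    {"jaw": 1,"x": -0.003,"y": -0.36,"z": 0,"wx": 0,"wy": 0,"wz": 10.6}
  ]
}}

```text
time_s: 19.42
tool_pos: [0.5409, -0.1832, 0.2032]
tool_rot: [2.094, 2.341, -0.0]
force: [1.4, 0.0, -0.1]
gripper_width: 0.0857
```

>>> {"op": "play_rows", "data": {
  "targets": [
    {"jaw": 1,"x": 0,"y": -0.04,"z": 0,"wx": 0,"wy": 0,"wz": 0},
    {"jaw": 1,"x": 0,"y": -0.075,"z": 0,"wx": 0,"wy": 0,"wz": 0},
    {"jaw": 1,"x": 0,"y": -0.095,"z": 0,"wx": 0,"wy": 0,"wz": 0},
    {"jaw": 1,"x": 0,"y": -0.102,"z": 0,"wx": 0,"wy": 0,"wz": 0},
    {"jaw": 1,"x": 0,"y": -0.102,"z": 0,"wx": 0,"wy": 0,"wz": 0},
    {"jaw": 1,"x": 0,"y": -0.102,"z": 0,"wx": 0,"wy": 0,"wz": 0}
  ]
}}

```text
time_s: 19.92
tool_pos: [0.5416, -0.2818, 0.2027]
tool_rot: [-2.093, -2.342, -0.001]
force: [-0.2, 1.2, 0.7]
gripper_width: 0.0852
```

```bash
python3 st.py
```

```text
19.97 [ 0.5419 -0.2809  0.2029] yaw 6.51 tilt [0.0003 0.0012] F [-0.6 -0.9  0.1] w 0.0854 [ 0.81  0.43 -0.53  1.46  0.22  1.31  0.38]
```

>>> {"op": "play_rows", "data": {
  "targets": [
    {"jaw": 1,"x": -0.001,"y": -0.006,"z": -0.035,"wx": 0,"wy": 0,"wz": -0.2},
    {"jaw": 1,"x": -0.001,"y": -0.006,"z": -0.07,"wx": 0,"wy": 0,"wz": -0.2},
    {"jaw": 1,"x": -0.001,"y": -0.006,"z": -0.1,"wx": 0,"wy": 0,"wz": -0.2},
    {"jaw": 1,"x": -0.001,"y": -0.006,"z": -0.125,"wx": 0,"wy": 0,"wz": -0.2},
    {"jaw": 1,"x": -0.001,"y": -0.006,"z": -0.1415,"wx": 0,"wy": 0,"wz": -0.2},
    {"jaw": 1,"x": -0.001,"y": -0.006,"z": -0.1415,"wx": 0,"wy": 0,"wz": -0.2},
    {"jaw": 0,"x": -0.001,"y": -0.006,"z": -0.1415,"wx": 0,"wy": 0,"wz": -0.2},
    {"jaw": 0,"x": -0.001,"y": -0.006,"z": -0.1415,"wx": 0,"wy": 0,"wz": -0.2},
    {"jaw": 0,"x": -0.001,"y": -0.006,"z": -0.1415,"wx": 0,"wy": 0,"wz": -0.2},
    {"jaw": 0,"x": -0.001,"y": -0.006,"z": -0.1415,"wx": 0,"wy": 0,"wz": -0.2},
    {"jaw": 0,"x": -0.001,"y": -0.006,"z": -0.1415,"wx": 0,"wy": 0,"wz": -0.2},
    {"jaw": 0,"x": -0.001,"y": -0.006,"z": -0.1415,"wx": 0,"wy": 0,"wz": -0.2}
  ]
}}

```text
time_s: 20.97
tool_pos: [0.5416, -0.2893, 0.0634]
tool_rot: [2.097, 2.335, 0.002]
force: [-0.8, 1.1, 6.9]
gripper_width: 0.0436
```

```bash
python3 st.py
```

```text
21.02 [ 0.5416 -0.2893  0.0634] yaw 6.17 tilt [ 0.003  -0.0013] F [-0.6  0.9  7. ] w 0.0436 [ 0.8   0.56 -0.49  1.6   0.29  1.05  0.34]
```

>>> {"op": "play_rows", "data": {
  "targets": [
    {"jaw": 0,"x": 0,"y": 0,"z": 0.02,"wx": 0,"wy": 0,"wz": 0},
    {"jaw": 0,"x": 0,"y": 0,"z": 0.05,"wx": 0,"wy": 0,"wz": 0},
    {"jaw": 0,"x": 0,"y": 0,"z": 0.085,"wx": 0,"wy": 0,"wz": 0},
    {"jaw": 0,"x": 0.001,"y": 0.015,"z": 0.12,"wx": 0,"wy": 0,"wz": -2},
    {"jaw": 0,"x": 0.001,"y": 0.05,"z": 0.13,"wx": 0,"wy": 0,"wz": -4},
    {"jaw": 0,"x": 0.001,"y": 0.09,"z": 0.13,"wx": 0,"wy": 0,"wz": -6},
    {"jaw": 0,"x": 0.002,"y": 0.13,"z": 0.13,"wx": 0,"wy": 0,"wz": -8},
    {"jaw": 0,"x": 0.002,"y": 0.17,"z": 0.13,"wx": 0,"wy": 0,"wz": -10.4},
    {"jaw": 0,"x": 0.003,"y": 0.21,"z": 0.13,"wx": 0,"wy": 0,"wz": -10.4},
    {"jaw": 0,"x": 0.003,"y": 0.25,"z": 0.13,"wx": 0,"wy": 0,"wz": -10.4},
    {"jaw": 0,"x": 0.004,"y": 0.285,"z": 0.13,"wx": 0,"wy": 0,"wz": -10.4},
    {"jaw": 0,"x": 0.004,"y": 0.32,"z": 0.13,"wx": 0,"wy": 0,"wz": -10.4}
  ]
}}

```text
time_s: 22.02
tool_pos: [0.5439, 0.0328, 0.1919]
tool_rot: [2.301, 2.138, 0.001]
force: [0.8, 0.4, -2.3]
gripper_width: 0.0435
```

>>> {"op": "play_rows", "data": {
  "targets": [
    {"jaw": 0,"x": 0,"y": 0.035,"z": 0,"wx": 0,"wy": 0,"wz": 0},
    {"jaw": 0,"x": 0.001,"y": 0.07,"z": 0,"wx": 0,"wy": 0,"wz": 0},
    {"jaw": 0,"x": 0.001,"y": 0.105,"z": 0,"wx": 0,"wy": 0,"wz": 0},
    {"jaw": 0,"x": 0.002,"y": 0.14,"z": 0,"wx": 0,"wy": 0,"wz": 0},
    {"jaw": 0,"x": 0.002,"y": 0.175,"z": 0,"wx": 0,"wy": 0,"wz": 0},
    {"jaw": 0,"x": 0.003,"y": 0.21,"z": 0,"wx": 0,"wy": 0,"wz": 0},
    {"jaw": 0,"x": 0.003,"y": 0.245,"z": 0,"wx": 0,"wy": 0,"wz": 0},
    {"jaw": 0,"x": 0.003,"y": 0.27,"z": 0,"wx": 0,"wy": 0,"wz": 0},
    {"jaw": 0,"x": 0.004,"y": 0.283,"z": 0,"wx": 0,"wy": 0,"wz": 0},
    {"jaw": 0,"x": 0.004,"y": 0.286,"z": 0,"wx": 0,"wy": 0,"wz": 0},
    {"jaw": 0,"x": 0.004,"y": 0.286,"z": 0,"wx": 0,"wy": 0,"wz": 0},
    {"jaw": 0,"x": 0.004,"y": 0.286,"z": 0,"wx": 0,"wy": 0,"wz": 0}
  ]
}}

```text
time_s: 23.02
tool_pos: [0.5487, 0.3156, 0.1912]
tool_rot: [2.303, 2.136, -0.001]
force: [0.2, -0.1, -2.1]
gripper_width: 0.0438
```

```bash
python3 st.py
```

```text
23.07 [0.549  0.3149 0.1913] yaw -4.36 tilt [ 0.0003 -0.0012] F [-0.1 -0.3 -2.8] w 0.0439 [-0.09  0.52 -0.7   1.41  0.34  1.33 -0.88]
```

>>> {"op": "play_rows", "data": {
  "targets": [
    {"jaw": 0,"x": -0.001,"y": 0.001,"z": -0.035,"wx": 0,"wy": 0,"wz": 0},
    {"jaw": 0,"x": -0.001,"y": 0.001,"z": -0.065,"wx": 0,"wy": 0,"wz": 0},
    {"jaw": 0,"x": -0.001,"y": 0.001,"z": -0.09,"wx": 0,"wy": 0,"wz": 0},
    {"jaw": 0,"x": -0.001,"y": 0.001,"z": -0.107,"wx": 0,"wy": 0,"wz": 0},
    {"jaw": 0,"x": -0.001,"y": 0.001,"z": -0.12,"wx": 0,"wy": 0,"wz": 0},
    {"jaw": 0,"x": -0.001,"y": 0.001,"z": -0.1285,"wx": 0,"wy": 0,"wz": 0},
    {"jaw": 0,"x": -0.001,"y": 0.001,"z": -0.1285,"wx": 0,"wy": 0,"wz": 0},
    {"jaw": 0,"x": -0.001,"y": 0.001,"z": -0.1285,"wx": 0,"wy": 0,"wz": 0}
  ]
}}

```text
time_s: 23.73
tool_pos: [0.5481, 0.3173, 0.0636]
tool_rot: [2.303, 2.136, 0.002]
force: [-0.9, -0.3, -1.8]
gripper_width: 0.0437
```

```bash
python3 st.py
```

```text
23.78 [0.5481 0.3175 0.0636] yaw -4.3 tilt [0.0013 0.0006] F [-0.3  1.  -2. ] w 0.0434 [-0.12  0.64 -0.65  1.54  0.42  1.1  -0.94]
```

>>> {"op": "play_rows", "data": {
  "targets": [
    {"jaw": 0,"x": 0,"y": 0,"z": -0.001,"wx": 0,"wy": 0,"wz": 0},
    {"jaw": 1,"x": 0,"y": 0,"z": -0.001,"wx": 0,"wy": 0,"wz": 0},
    {"jaw": 1,"x": 0,"y": 0,"z": -0.001,"wx": 0,"wy": 0,"wz": 0},
    {"jaw": 1,"x": 0,"y": 0,"z": -0.001,"wx": 0,"wy": 0,"wz": 0},
    {"jaw": 1,"x": 0,"y": 0,"z": -0.001,"wx": 0,"wy": 0,"wz": 0},
    {"jaw": 1,"x": 0,"y": 0,"z": -0.001,"wx": 0,"wy": 0,"wz": 0},
    {"jaw": 1,"x": 0,"y": 0,"z": 0.02,"wx": 0,"wy": 0,"wz": 0},
    {"jaw": 1,"x": 0,"y": 0,"z": 0.055,"wx": 0,"wy": 0,"wz": 0},
    {"jaw": 1,"x": 0,"y": 0,"z": 0.09,"wx": 0,"wy": 0,"wz": 0},
    {"jaw": 1,"x": 0,"y": -0.01,"z": 0.13,"wx": 0,"wy": 0,"wz": 0},
    {"jaw": 1,"x": 0,"y": -0.03,"z": 0.165,"wx": 0,"wy": 0,"wz": 0},
    {"jaw": 1,"x": 0,"y": -0.05,"z": 0.2,"wx": 0,"wy": 0,"wz": 0}
  ]
}}

```text
time_s: 24.78
tool_pos: [0.5466, 0.2683, 0.2648]
tool_rot: [-2.299, -2.14, -0.001]
force: [0.2, -0.4, 0.7]
gripper_width: 0.0856
```

>>> {"op": "play_rows", "data": {
  "targets": [
    {"jaw": 1,"x": 0,"y": -0.035,"z": 0.02,"wx": 0,"wy": 0,"wz": 0},
    {"jaw": 1,"x": 0,"y": -0.07,"z": 0.04,"wx": 0,"wy": 0,"wz": 0},
    {"jaw": 1,"x": 0,"y": -0.1,"z": 0.06,"wx": 0,"wy": 0,"wz": 0},
    {"jaw": 1,"x": 0,"y": -0.12,"z": 0.06,"wx": 0,"wy": 0,"wz": 0},
    {"jaw": 1,"x": 0,"y": -0.12,"z": 0.06,"wx": 0,"wy": 0,"wz": 0},
    {"jaw": 1,"x": 0,"y": -0.12,"z": 0.06,"wx": 0,"wy": 0,"wz": 0},
    {"jaw": 1,"x": 0,"y": -0.12,"z": 0.06,"wx": 0,"wy": 0,"wz": 0}
  ]
}}

```text
time_s: 25.37
tool_pos: [0.5469, 0.1486, 0.3225]
tool_rot: [-2.301, -2.138, 0.0]
force: [-0.6, -1.1, -0.2]
gripper_width: 0.0855
```

```bash
cat > lk2.py <<'E'
from st import *
from fit import *
import sys
st()
im,d=get_image("wrist"); cv2.imwrite(f"pics/{sys.argv[1]}.png",im); W=cloud("wrist",d)
p=(.5416,.2163,np.radians(-4.25)); Q=W.reshape(-1,3); Q=Q[~np.isnan(Q[:,0])]
c,s=np.cos(p[2]),np.sin(p[2]); D=Q[:,:2]-p[:2]; l=np.c_[c*D[:,0]+s*D[:,1],-s*D[:,0]+c*D[:,1]]
for b in(.101,.043,-.043,-.101):
    m=(Q[:,2]>.09)&(Q[:,2]<.106)&(abs(l[:,1]-b)<.028)&(abs(l[:,0])<.04)
    if m.sum()>5: print(b,m.sum(),"cap",np.round((l[m].min(0)+l[m].max(0))/2,4),"z",np.median(Q[m,2]).round(4))
m=(Q[:,2]>.115)&(Q[:,2]<.19)&(abs(l[:,1])<.09)&(l[:,0]>-.1)&(l[:,0]<.2)
if m.sum()>20: X,Z=np.median(l[m,0]),np.percentile(Q[m,2],90); print("rod local x",X,"top z",Z,"q",np.arctan2(Z-.005-.109,62e-3-X),m.sum())
r=finder.silhouettes("bar","wrist")
hsv=cv2.cvtColor(im,cv2.COLOR_BGR2HSV); o=(hsv[...,0]<12)&(hsv[...,1]>170)&(hsv[...,2]>80)&(W[...,2]>.1)&(W[...,0]>.5)
if o.sum()>10: g=W[o]; g=g[~np.isnan(g[:,0])]; print("orange",len(g),np.round((np.percentile(g,2,0)+np.percentile(g,98,0))/2,4),np.round(np.percentile(g,[2,98],0),3).tolist())
E
python3 lk2.py w6
```

```text
25.42 [0.5467 0.1492 0.3224] yaw -4.13 tilt [-0.0009  0.0005] F [ 0.7 -0.3  0.9] w 0.0855 [ 0.22  0.31 -0.7   1.38  0.2   1.53 -0.54]
0.101 361 cap [-0.0014  0.1008] z 0.0988
0.043 367 cap [-0.0006  0.0434] z 0.0989
-0.043 354 cap [-0.0001 -0.0406] z 0.0986
-0.101 333 cap [ 1.000e-04 -1.004e-01] z 0.0986
rod local x 0.09829423222663691 top z 0.16468136718534085 q 2.1922631565918493 1927
orange 218 [0.6403 0.2097 0.1635] [[0.634, 0.193, 0.161], [0.647, 0.227, 0.166]]
```

View pics/w6.png

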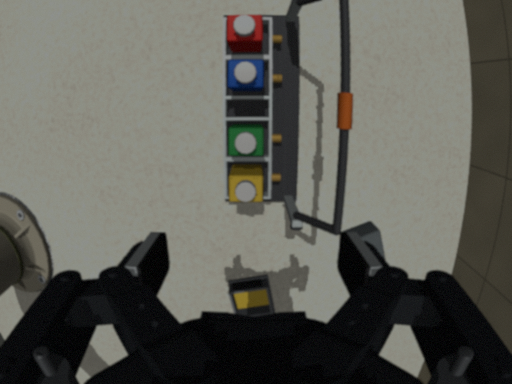

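>>> {"op": "play_rows", "data": {
  "targets": [
    {"jaw": 1,"x": 0.03,"y": 0.02,"z": -0.01,"wx": 0,"wy": 0,"wz": 0},
    {"jaw": 1,"x": 0.06,"y": 0.04,"z": -0.03,"wx": 0,"wy": 0,"wz": 0},
    {"jaw": 1,"x": 0.085,"y": 0.055,"z": -0.055,"wx": 0,"wy": 0,"wz": 0},
    {"jaw": 1,"x": 0.093,"y": 0.06,"z": -0.075,"wx": 0,"wy": 0,"wz": 0},
    {"jaw": 1,"x": 0.093,"y": 0.06,"z": -0.085,"wx": 0,"wy": 0,"wz": 0},
    {"jaw": 1,"x": 0.093,"y": 0.06,"z": -0.085,"wx": 0,"wy": 0,"wz": 0},
    {"jaw": 1,"x": 0.093,"y": 0.06,"z": -0.085,"wx": 0,"wy": 0,"wz": 0},
    {"jaw": 1,"x": 0.093,"y": 0.06,"z": -0.085,"wx": 0,"wy": 0,"wz": 0}
  ]
}}

```text
time_s: 26.18
tool_pos: [0.6403, 0.2078, 0.2399]
tool_rot: [2.301, 2.137, 0.003]
force: [0.2, 0.2, 0.1]
gripper_width: 0.0852
```

```bash
python3 st.py
```

```text
26.23 [0.6405 0.2077 0.2403] yaw -4.27 tilt [0.0031 0.0007] F [-0.7 -0.9 -0.3] w 0.0854 [ 0.05  0.58 -0.67  1.21  0.35  1.47 -0.65]
```

Descend onto the grip (TCP z ≈ 0.158) and pinch gently.

>>> {"op": "play_rows", "data": {
  "targets": [
    {"jaw": 1,"x": -0.0005,"y": 0.001,"z": -0.03,"wx": 0,"wy": 0,"wz": 0},
    {"jaw": 1,"x": -0.0005,"y": 0.001,"z": -0.055,"wx": 0,"wy": 0,"wz": 0},
    {"jaw": 1,"x": -0.0005,"y": 0.001,"z": -0.075,"wx": 0,"wy": 0,"wz": 0},
    {"jaw": 1,"x": -0.0005,"y": 0.001,"z": -0.0825,"wx": 0,"wy": 0,"wz": 0},
    {"jaw": 1,"x": -0.0005,"y": 0.001,"z": -0.0825,"wx": 0,"wy": 0,"wz": 0},
    {"jaw": 0,"x": -0.0005,"y": 0.001,"z": -0.0825,"wx": 0,"wy": 0,"wz": 0},
    {"jaw": 0,"x": -0.0005,"y": 0.001,"z": -0.0825,"wx": 0,"wy": 0,"wz": 0},
    {"jaw": 0,"x": -0.0005,"y": 0.001,"z": -0.0825,"wx": 0,"wy": 0,"wz": 0},
    {"jaw": 0,"x": -0.0005,"y": 0.001,"z": -0.0825,"wx": 0,"wy": 0,"wz": 0},
    {"jaw": 0,"x": -0.0005,"y": 0.001,"z": -0.0825,"wx": 0,"wy": 0,"wz": 0},
    {"jaw": 0,"x": -0.0005,"y": 0.001,"z": -0.0825,"wx": 0,"wy": 0,"wz": 0},
    {"jaw": 0,"x": -0.0005,"y": 0.001,"z": -0.0825,"wx": 0,"wy": 0,"wz": 0}
  ],
  "force": 20
}}

```text
time_s: 27.23
tool_pos: [0.6406, 0.2089, 0.1562]
tool_rot: [2.302, 2.137, 0.003]
force: [2.7, 0.3, 3.5]
gripper_width: 0.015
```

```bash
python3 lk2.py w7; python3 -c "
import numpy as np
q0=2.19
for q in np.linspace(q0,0,19)[1:]:
  dx=62*(np.cos(q0)-np.cos(q)); print(round(q,2),round(dx*.9973,1),round(-dx*.0741,1),round(62*(np.sin(q)-np.sin(q0)),1))"
```

```text
27.28 [0.6406 0.2089 0.1562] yaw -4.26 tilt [0.002  0.0006] F [2.7 0.3 3.9] w 0.0151 [ 0.05  0.63 -0.65  1.33  0.38  1.31 -0.67]
0.101 1098 cap [-0.001   0.1009] z 0.0987
0.043 1082 cap [0.0001 0.0433] z 0.0987
-0.043 826 cap [ 0.0004 -0.0402] z 0.0986
-0.101 60 cap [ 0.0059 -0.0903] z 0.0943
rod local x 0.09871998936716389 top z 0.18537198399496152 q 2.0459666016568328 11131
orange 1030 [0.6405 0.2098 0.1633] [[0.633, 0.192, 0.16], [0.648, 0.227, 0.167]]
2.07 -6.4 0.5 4.0
1.95 -13.2 1.0 7.2
1.82 -20.3 1.5 9.5
1.7 -27.7 2.1 11.0
1.58 -35.2 2.6 11.5
1.46 -42.7 3.2 11.1
1.34 -50.1 3.7 9.8
1.22 -57.3 4.3 7.7
1.1 -64.2 4.8 4.6
0.97 -70.7 5.3 0.8
0.85 -76.6 5.7 -3.8
0.73 -82.0 6.1 -9.1
0.61 -86.6 6.4 -15.1
0.49 -90.5 6.7 -21.5
0.36 -93.6 7.0 -28.4
0.24 -95.9 7.1 -35.6
0.12 -97.3 7.2 -43.0
0.0 -97.7 7.3 -50.5
```

View pics/w7.png

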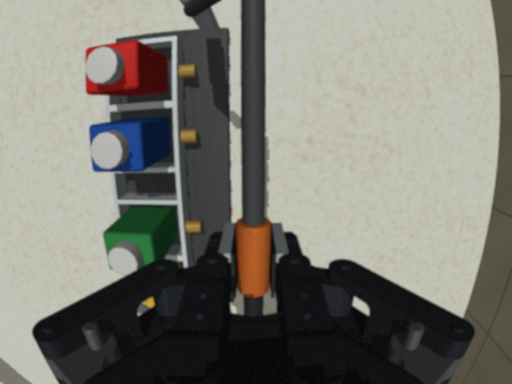

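>>> {"op": "play_rows", "data": {
  "targets": [
    {"jaw": 0,"x": -0.0064,"y": 0.0005,"z": 0.004,"wx": 0,"wy": 0,"wz": 0},
    {"jaw": 0,"x": -0.0132,"y": 0.001,"z": 0.0072,"wx": 0,"wy": 0,"wz": 0},
    {"jaw": 0,"x": -0.0203,"y": 0.0015,"z": 0.0095,"wx": 0,"wy": 0,"wz": 0},
    {"jaw": 0,"x": -0.0277,"y": 0.0021,"z": 0.011,"wx": 0,"wy": 0,"wz": 0},
    {"jaw": 0,"x": -0.0352,"y": 0.0026,"z": 0.0115,"wx": 0,"wy": 0,"wz": 0},
    {"jaw": 0,"x": -0.0427,"y": 0.0032,"z": 0.0111,"wx": 0,"wy": 0,"wz": 0},
    {"jaw": 0,"x": -0.0501,"y": 0.0037,"z": 0.0098,"wx": 0,"wy": 0,"wz": 0},
    {"jaw": 0,"x": -0.0573,"y": 0.0043,"z": 0.0077,"wx": 0,"wy": 0,"wz": 0},
    {"jaw": 0,"x": -0.0573,"y": 0.0043,"z": 0.0077,"wx": 0,"wy": 0,"wz": 0},
    {"jaw": 0,"x": -0.0573,"y": 0.0043,"z": 0.0077,"wx": 0,"wy": 0,"wz": 0}
  ]
}}

```text
time_s: 28.22
tool_pos: [0.5819, 0.2131, 0.1634]
tool_rot: [-2.302, -2.138, 0.001]
force: [-4.1, -2.0, 7.1]
gripper_width: 0.0152
```

```bash
python3 st.py
```

```text
28.27 [0.582  0.2131 0.1634] yaw -4.22 tilt [-0.0009 -0.0004] F [-3.5 -1.8  9.6] w 0.0154 [ 0.08  0.51 -0.68  1.48  0.33  1.27 -0.71]
```

>>> {"op": "play_rows", "data": {
  "targets": [
    {"jaw": 0,"x": -0.0069,"y": 0.0005,"z": -0.0031,"wx": 0,"wy": 0,"wz": 0},
    {"jaw": 0,"x": -0.0134,"y": 0.001,"z": -0.0069,"wx": 0,"wy": 0,"wz": 0},
    {"jaw": 0,"x": -0.0193,"y": 0.0014,"z": -0.0115,"wx": 0,"wy": 0,"wz": 0},
    {"jaw": 0,"x": -0.0247,"y": 0.0018,"z": -0.0168,"wx": 0,"wy": 0,"wz": 0},
    {"jaw": 0,"x": -0.0293,"y": 0.0021,"z": -0.0228,"wx": 0,"wy": 0,"wz": 0},
    {"jaw": 0,"x": -0.0332,"y": 0.0024,"z": -0.0292,"wx": 0,"wy": 0,"wz": 0},
    {"jaw": 0,"x": -0.0363,"y": 0.0027,"z": -0.0361,"wx": 0,"wy": 0,"wz": 0},
    {"jaw": 0,"x": -0.0386,"y": 0.0028,"z": -0.0433,"wx": 0,"wy": 0,"wz": 0},
    {"jaw": 0,"x": -0.04,"y": 0.0029,"z": -0.0507,"wx": 0,"wy": 0,"wz": 0},
    {"jaw": 0,"x": -0.0404,"y": 0.003,"z": -0.0575,"wx": 0,"wy": 0,"wz": 0},
    {"jaw": 0,"x": -0.0404,"y": 0.003,"z": -0.0582,"wx": 0,"wy": 0,"wz": 0},
    {"jaw": 0,"x": -0.0404,"y": 0.003,"z": -0.0582,"wx": 0,"wy": 0,"wz": 0}
  ]
}}

```text
time_s: 29.27
tool_pos: [0.543, 0.2164, 0.1056]
tool_rot: [2.302, 2.137, 0.003]
force: [5.8, -0.3, 9.8]
gripper_width: 0.0153
```

```bash
python3 lk2.py w8
```

```text
29.32 [0.543  0.2164 0.1056] yaw -4.26 tilt [0.0023 0.0008] F [ 6.1 -0.7 10.1] w 0.0151 [ 0.09  0.5  -0.69  1.65  0.34  1.12 -0.76]
0.101 1208 cap [-0.0015  0.1007] z 0.0989
0.043 1172 cap [-0.0003  0.0365] z 0.0988
-0.043 461 cap [ 0.0002 -0.0357] z 0.0984
rod local x 0.0006766876812858917 top z 0.18615575338957357 q 0.8663753074581739 41746
orange 890 [0.5429 0.2171 0.1129] [[0.536, 0.2, 0.109], [0.55, 0.235, 0.116]]
```

View pics/w8.png

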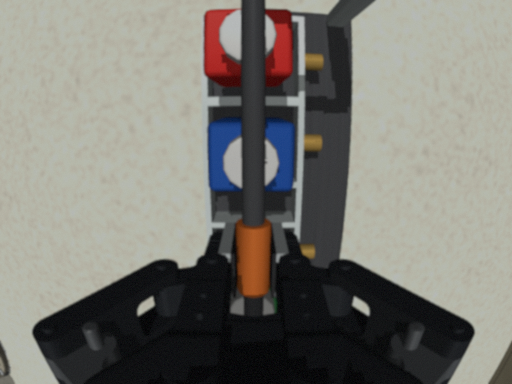

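>>> {"op": "play_rows", "data": {
  "targets": [
    {"jaw": 0,"x": 0,"y": 0,"z": -0.001,"wx": 0,"wy": 0,"wz": 0},
    {"jaw": 0.5,"x": 0,"y": 0,"z": -0.001,"wx": 0,"wy": 0,"wz": 0},
    {"jaw": 1,"x": 0,"y": 0,"z": -0.001,"wx": 0,"wy": 0,"wz": 0},
    {"jaw": 1,"x": 0,"y": 0,"z": -0.001,"wx": 0,"wy": 0,"wz": 0},
    {"jaw": 1,"x": 0,"y": 0,"z": -0.001,"wx": 0,"wy": 0,"wz": 0},
    {"jaw": 1,"x": 0,"y": 0,"z": -0.001,"wx": 0,"wy": 0,"wz": 0},
    {"jaw": 1,"x": 0,"y": 0,"z": 0.02,"wx": 0,"wy": 0,"wz": 0},
    {"jaw": 1,"x": 0,"y": 0,"z": 0.055,"wx": 0,"wy": 0,"wz": 0},
    {"jaw": 1,"x": 0,"y": 0,"z": 0.09,"wx": 0,"wy": 0,"wz": 0},
    {"jaw": 1,"x": 0,"y": -0.01,"z": 0.13,"wx": 0,"wy": 0,"wz": 0},
    {"jaw": 1,"x": 0,"y": -0.03,"z": 0.165,"wx": 0,"wy": 0,"wz": 0},
    {"jaw": 1,"x": 0,"y": -0.05,"z": 0.2,"wx": 0,"wy": 0,"wz": 0}
  ]
}}

```text
time_s: 30.42
tool_pos: [0.5413, 0.1666, 0.3065]
tool_rot: [-2.299, -2.14, -0.0]
force: [1.7, -0.2, 0.0]
gripper_width: 0.0854
```

>>> {"op": "play_rows", "data": {
  "targets": [
    {"jaw": 1,"x": 0,"y": -0.03,"z": 0.01,"wx": 0,"wy": 0,"wz": 0},
    {"jaw": 1,"x": 0,"y": -0.05,"z": 0.02,"wx": 0,"wy": 0,"wz": 0},
    {"jaw": 1,"x": 0,"y": -0.05,"z": 0.02,"wx": 0,"wy": 0,"wz": 0},
    {"jaw": 1,"x": 0,"y": -0.05,"z": 0.02,"wx": 0,"wy": 0,"wz": 0},
    {"jaw": 1,"x": 0,"y": -0.05,"z": 0.02,"wx": 0,"wy": 0,"wz": 0},
    {"jaw": 1,"x": 0,"y": -0.05,"z": 0.02,"wx": 0,"wy": 0,"wz": 0}
  ]
}}

```text
time_s: 30.92
tool_pos: [0.5414, 0.1175, 0.3239]
tool_rot: [-2.299, -2.139, 0.001]
force: [-0.3, 0.1, 0.2]
gripper_width: 0.0853
```

```bash
python3 lk2.py w9; python3 - <<'E'
from h import *
im,d=get_image("top"); W=cloud("top",d)
for n in("softener","token_cup","cash_box"):
    r=finder.silhouettes(n,"top")[0]; q=W[r["region"]]; print(n,np.round(np.nanmedian(q,0),3))
E
```

```text
30.97 [0.5415 0.1175 0.324 ] yaw -4.11 tilt [-0.0016  0.0004] F [0.3 0.2 0.6] w 0.0859 [ 0.29  0.28 -0.71  1.41  0.18  1.53 -0.48]
0.101 124 cap [-0.0015  0.0953] z 0.0986
0.043 177 cap [-0.0001  0.0423] z 0.0991
-0.043 185 cap [ 0.0006 -0.0414] z 0.099
-0.101 172 cap [-0.0002 -0.1007] z 0.0989
rod local x 0.0008894414853755535 top z 0.11667753212764705 q 0.043786553368721316 200
orange 160 [0.5428 0.2163 0.1142] [[0.536, 0.199, 0.112], [0.55, 0.234, 0.117]]
softener [ 0.555 -0.485  0.099]
token_cup [0.603 0.508 0.038]
cash_box [ 0.714 -0.028  0.044]
```

View pics/w9.png

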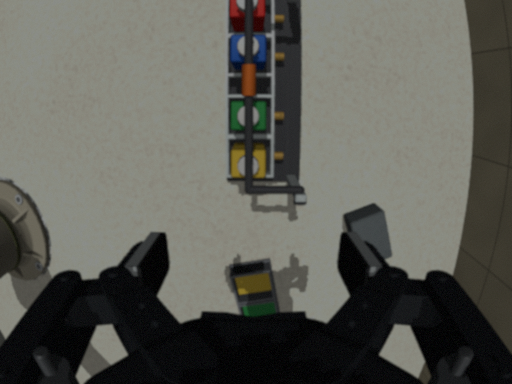

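```bash
python3 -c "
from rig import manip; print(manip.job_done())"
```

```text
the job is handed in; nothing more can be done
None
```

The four cartridges are in the dock in reverse order, the hold-down bar is shut and released, and I handed the job in at about 31 s. The hand-in reports no verdict.

- **Order:** in the tray from left to right they stood yellow, green, blue, red. From left to right, the dock bays now hold red, blue, green, yellow.
- **Seating:** measured before I closed the bar, all four caps were within about 3 mm of their bay centres, with tops at 0.099 m, so they are right down and upright. After closing, three read the same. Red read 6 mm off along the row, but the rod and the picture edge partly hide its cap in that view.
- **Bar:** it started mostly open (about 2.2 rad), so I left it there while placing and then pinched the grip and swung it down. The sleeve top now reads 0.117 m, as it should when shut. The angle is roughly 0 to 0.04 rad, under the 0.12 limit. The gripper is open and about 0.2 m above the dock, touching nothing.
- **Bottle, cup and steel box:** the top camera shows each within about 3 mm of where it started.

My first two move calls and one measuring script were rejected for input or format errors; nothing moved because of them.

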